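# Level the glass key shelf and keep the spirit level pressed on it

## Task

Stand the yellow spirit level upright on the felt strip of the glass key shelf, along the strip, and let go; then turn the red wing knob of the levelling foot until the bubble rests midway between its two black lines. Finish by pushing the level down onto the shelf at about 10 N and end the job still pushing, bubble centred, so that the lock nut can be tightened; leave all other things where they are.

Things in the scene. Friction and masses are not known exactly. Their poses are not given: they have to be found in the camera images.
- level_mid (a point): Spirit level, yellow, 160 long x 26 wide x 40 mm high, 0.32 kg. The point is the middle of this body, 20 mm above its underside. x along the 160 mm, y across the 26 mm, z up. A green vial with white bubble lies on its top along x, centred 46 mm to +x of the point, its end caps 47 mm above the underside. It starts upright on the table, left of the shelf.
- level_pad (a point): Spirit level's black rubber thumb pad, on its top: 34 mm (along the level) x 26 mm, standing 5 mm proud. The point lies on the pad's top, 45 mm above the level's underside and over the level's middle; the pad itself is centred 4 mm to -x of it. A good place to push. Axes as for the level.
- bubble_mid (a point): Middle of the white bubble (12 mm long) in the spirit level's vial. It runs along the vial to the higher end, 0.7 mm for each milliradian of slope (at most 17 mm either way), and takes about 1 s to come to rest after a movement. It is between its lines when within 2.5 mm of the vial's middle.
- vial (a point): Middle of the green vial (50 mm long, 14 mm thick) on top of the spirit level, midway between its two black rings. Axes as for the level: x along the vial. It is a fixed point of the level, 46 mm to +x of the level's middle and 43 mm above its underside.
- lane (a point): Middle of the pale felt strip (160 x 40 mm, flush), on the glass surface of the shelf, about 100 mm above the table. x away from the robot (shelf is 170 mm deep), y along the shelf (360 mm) and the strip, z up. The bowl stands 160 mm to +y of the point. The shelf rocks about an axis along x at its +y end; the -y end sags at first and stands on the levelling foot.
- foot_grip (a point): Red wing knob of the levelling foot, beyond the shelf's -y end, 185 mm to -y of the strip's middle. An upright bar 50 long x 14 wide x 36 mm high; its top is 15 mm above the point, a 38 mm round base begins 20 mm below. x along the 50 mm, y across the 14 mm to be gripped, z up, also its turning axis. About 130 mm above the table.
- foot_axis (a point): Same knob, a point on its turning axis at the underside of the round base. Clockwise seen from above lifts this end: 1 rad moves the bubble about 5.8 mm towards the foot end, tilts the shelf 8.3 mrad and lifts the knob 2.8 mm. It needs 0.8 to 2.4 rad at first, takes 0.1 N m to turn, stays where it is left, and has no click or stop near level.
- shelf: The key shelf, a 360 x 170 mm low unit with smoked glass top; its origin is on its rocking axis, below the bowl, 18 mm above the table. Axes as for the strip. At its rear +y corner, 68 mm to +x and 35 mm to +y of the origin, stands a brass post with a hook and two keys, its top 190 mm above the table.
- level: The spirit level; its origin is the centre of its underside, axes as for its middle point.
- bowl: Stainless steel bowl, 90 mm across, 38 mm high, on the shelf near its +y end; origin at its underside. Leave alone.
- bell: Blue plastic bike bell, 54 mm across, 39 mm high, on the table between shelf and robot. Leave alone.
- hairbrush: Wooden hairbrush, 200 mm long, 32 mm high, on the table rear left. Leave alone.
- spray: Green spray can, 48 mm across, 150 mm high, standing on the table to the right of the shelf. Leave alone.
- tin: Flat round shoe polish tin, 74 mm across, 28 mm high, front right on the table. Leave alone.
- case: Brown glasses case, 62 x 155 x 42 mm, on the table behind the shelf. Leave alone.
- tape: Orange tape measure, 62 x 34 x 58 mm, on the table, rear right. Leave alone.
Things that resemble listed ones, but are neither listed nor needed, are in the scene too. What is shaped like the level but blue or pink is not meant.

How it is judged:
By the outcome, as a careful person would: the job done as asked, in the order asked, and still so for the second after the job is handed in, while the arm keeps its last pose, push and grip.
It also fails if it takes over 72 s, if anything falls off the work surface, if the arm or the gripper's body presses on something with over 40 N, if the wrist force passes 120 N, or if a joint passes its speed limit or range.

## Robot

A 7-joint arm with a two-finger parallel gripper is mounted at the origin on the work surface. World frame = base frame: x ahead of the robot, y to its left, z up, the work surface at z = 0. Lengths are in m, angles in rad, forces in N, time in s.
With the tool pointing down it reaches from about 0.425 to 0.825 m from the base axis. Payload 3.6 kg.
Tool frame: the origin (TCP) lies between the finger pads; the fingertips stand ahead of it and the grasp point (between the pads) lies 5 mm behind it (arm.tcp_to_tips is the x of the fingertips in the tool frame, in m); x points along the fingers, z is the direction in which the jaws open and shut, and the axes are right-handed (so a half turn about x gives the same grasp; the last joint's range is limited). The gripper opens to 85 mm and grips with 20 to 120 N. Pads are 22 mm wide; open, the fingers measure 114 mm over their backs; the gripper's body (76 mm by 85 mm) begins 54 mm behind the grasp point. The pads swing forward as they close: fully open they stand 13 mm farther back than shut.
Start: joints at [-1.202, 0.615, -0.013, 1.423, 0.008, 1.103, -0.04], TCP at [0.25, 0.6, 0.245] pointing down, gripper open.
Joint ranges: [-3.12, 3.12], [-0.3, 2.06], [-1.34, 1.32], [0.26, 2.42], [-1.36, 4.5], [0.01, 1.98], [-2.84, 2.84]. Speed limits (rad/s): [2.79, 2.79, 3.14, 3.14, 3.14, 3.14, 3.14].

## Interface

Orientations are given as a 3x3 rotation matrix whose columns are the frame's x, y, z axes.
In Python, from bench import monitor, optics, ticket, models, arm gives the robot as it stands.
- The arm moves only by the tool drive_tool, never from a script. Its argument "deltas" is a list of rows, each an object with "travel": the shift along the tool's x, y, z in m, a list of three; "turn": the turn, a rotation vector about the tool's x, y, z in rad, a list of three; "jaw": the gripper command: -1 is shut, 1 is fully open, values between are in proportion. A call has 1 to 5 rows; each row shifts and turns the commanded pose from where the row before left it, along the tool's axes as they then stand; what a row does not reach is not made up. A row lasts 1/8 s, in which the tool goes at most 62.5 mm and 10.7 degrees, less where a joint would pass 70% of its speed; a pose out of reach is approached as far as the arm can. A call with a gripper value outside its range is refused whole. The fingers move at their own pace and stop on an object; "squeeze" is the grip in N (left out, the last holds). Time passes only in rows, so rows that do not move let the fingers close. It gives the time, the measured TCP pose, the force and the opening at its end, in the units of the state.
- monitor.get_state(): the state, without advancing time (a new reading comes with each control period).
- optics.camera(name): name is "scene" or "side" or "wrist"; returns (picture, depth): 400x640x3 uint8, red, green, blue; 400x640 float32, m along the optical axis (not along the pixel's ray), 0 where there is no reading.
- optics.camera_info(name): a dict with "camera_matrix" (3x3 intrinsics, pixels), "D" ([k1, k2, p1, p2, k3] as OpenCV has them; the pictures are not rectified), "rvec" (rotation vector, rad) and "tvec" (3), from world to camera coordinates, as OpenCV has them. Camera axes: x right, y down, z forward; pixel columns grow to the right and rows downward; lengths in m; the calibration is good to about 2 mm. A picture is of the moment at which its call begins: read the wrist's pose just before it. camera_info takes no time and is no camera call; for the wrist camera it gives the pose at the moment of the call.
- ticket.sign_off(): hands the job in, once; it reports no verdict.
Trained networks look in the newest picture that a camera, given by its name, has taken for a name from the list of things; names that differ only in an ending like _2 or _b are one class to them, and where a whole thing is asked for, a point or a joint stands for the part that bears it (a point fixed in the world has none). Each returns a list of dicts, best first, with "confidence" (0 to 1); they miss things now and then, are a little off and sometimes report something else, mostly with a low value. They report only what shows in the picture. A call takes as long as a camera call. They do not tell look-alikes from the thing itself.
- models.look_for(query, camera): "location" ([x, y, z] in m, in world coordinates, good to about 4 mm: the middle of the surface that is visible of it).
The state is a dict: "t": time; "q": joint angles; "qvel": joint speeds; "tau": joint torques, N m; "position": TCP position; "tcp_rot": TCP orientation; "force": force on the tool from outside, world axes, zero at the start; "torque": the same for the moment, N m; "grip_width": finger opening in m.
Only numpy, scipy, OpenCV 4.12 (cv2) and the standard library are available. Lean on these libraries where they do the work, as an engineer would, in place of code of your own. Each camera call takes 0.05 s, during which the arm holds its last target.

## Working session

There is one attempt and no reset: what is moved stays moved. The work goes in short steps, Python scripts to look and compute and a tool call to move; the robot and the scene stay as the last step left them, time stands still between calls to the robot, and variables do not carry over. Pictures are saved under pics/ and viewed, and the job is handed in when it is done.

Besides the shell and the picture viewer there is one more tool, called after "Call:" by a JSON object that holds its "api" and its "payload". drive_tool: Moves the arm, as the interface text tells. Its arguments: {"type":"object","properties":{"deltas":{"type":"array"},"squeeze":{"type":"number"}},"required":["deltas"]}

```bash
ls; mkdir -p pics; cat > h.py <<'E'
import numpy as np, cv2
from bench import monitor, optics, ticket, models, arm
def snap(c,name):
    p,d=optics.camera(c); cv2.imwrite(f'pics/{name}.png',cv2.cvtColor(p,cv2.COLOR_RGB2BGR)); np.save(f'pics/{name}_d.npy',d); 
    return p,d,optics.camera_info(c)
def cam(i):
    R=cv2.Rodrigues(np.array(i['rvec'],float))[0]; return np.array(i['camera_matrix'],float),np.array(i['D'],float),R,np.array(i['tvec'],float).ravel()
def ray(i,uv):
    K,D,R,t=cam(i); n=cv2.undistortPoints(np.array([[uv]],float),K,D)[0,0]
    return -R.T@t, R.T@np.array([n[0],n[1],1.])
def p3(i,d,uv):
    o,r=ray(i,uv); z=d[int(round(uv[1])),int(round(uv[0]))]; return o+r*z
def onz(i,uv,z):
    o,r=ray(i,uv); return o+r*(z-o[2])/r[2]
def cloud(i,d):
    K,D,R,t=cam(i); v,u=np.mgrid[:d.shape[0],:d.shape[1]]
    n=cv2.undistortPoints(np.stack([u.ravel(),v.ravel()],1).astype(float)[:,None],K,D)[:,0]
    z=d.ravel(); P=np.c_[n*z[:,None],z]; W=(P-t)@R
    W[z==0]=np.nan; return W.reshape(*d.shape,3)
def proj(i,P):
    K,D,R,t=cam(i); return cv2.projectPoints(np.array(P,float).reshape(-1,1,3),np.array(i['rvec'],float),t,K,D)[0][:,0]
E
python3 - <<'E'
from h import *
np.set_printoptions(precision=4,suppress=True)
s=monitor.get_state()
for k in s: print(k,s[k])
print(arm.tcp_to_tips, [a for a in dir(arm) if a[0]!='_'])
for c in ['scene','side','wrist']:
    snap(c,c+'0')
    i=optics.camera_info(c); R=cam(i); print(c,'cam at',-R[2].T@R[3], R[2][2])
for c in ['scene','side']:
  for q in ['level_mid','level_pad','vial','bubble_mid','lane','foot_grip','bowl','shelf']:
    r=models.look_for(q,c); print(c,q,[(np.round(x['location'],3).tolist(),round(x['confidence'],2)) for x in r[:3]])
print(monitor.get_state()['t'])
E
```

```text
pics
t 0.0
q [-1.2025  0.6159 -0.0126  1.4249  0.0081  1.1034 -0.0404]
qvel [ 0.0014 -0.0019  0.0021 -0.001   0.0004 -0.0017 -0.0013]
tau [ -0.0001 -46.9195   0.2587 -17.104    0.0099   0.0095  -0.    ]
position [0.2497 0.5993 0.2441]
tcp_rot [[-0.0009 -0.9231  0.3846]
 [-0.0024  0.3846  0.9231]
 [-1.     -0.0001 -0.0026]]
force [ 0.3771  0.3581 -0.0352]
torque [ 0.0236 -0.0505  0.0115]
grip_width 0.08546221298105929
0.014 ['PlanningError', 'tcp_to_tips']
scene cam at [ 1.1415 -0.2778  0.9276] [-0.6031  0.2308 -0.7636]
side cam at [0.3805 1.0003 1.3789] [ 0.0707 -0.6191 -0.7821]
wrist cam at [0.1889 0.6246 0.3729] [ 0.2386 -0.1011 -0.9658]
scene level_mid [([0.344, -0.138, 0.037], 0.91), ([0.475, 0.348, 0.036], 0.86), ([0.262, 0.388, 0.04], 0.85)]
scene level_pad [([0.368, 0.209, 0.04], 0.94), ([0.264, 0.383, 0.04], 0.9), ([0.474, 0.344, 0.037], 0.86)]
scene vial [([0.475, 0.35, 0.032], 0.91), ([0.341, -0.137, 0.037], 0.81), ([0.369, 0.204, 0.036], 0.78)]
scene bubble_mid [([0.475, 0.348, 0.036], 0.47)]
scene lane [([0.621, -0.026, 0.095], 0.56)]
scene foot_grip [([0.612, -0.207, 0.124], 0.59), ([0.476, 0.346, 0.035], 0.17)]
scene bowl [([0.573, 0.152, 0.116], 0.55)]
scene shelf [([0.624, -0.025, 0.096], 0.79)]
side level_mid [([0.335, -0.128, 0.04], 0.62), ([0.463, 0.357, 0.042], 0.6), ([0.358, 0.224, 0.042], 0.6)]
side level_pad [([0.336, -0.123, 0.044], 0.9), ([0.284, 0.387, 0.04], 0.86), ([0.462, 0.356, 0.043], 0.59)]
side vial [([0.462, 0.358, 0.039], 0.72), ([0.355, 0.227, 0.039], 0.71), ([0.283, 0.388, 0.041], 0.71)]
side bubble_mid []
side lane [([0.596, 0.023, 0.098], 0.81)]
side foot_grip [([0.602, -0.196, 0.13], 0.64)]
side bowl [([0.586, 0.128, 0.116], 0.77)]
side shelf [([0.597, 0.022, 0.094], 0.63)]
0.95
```

View pics/scene0.png

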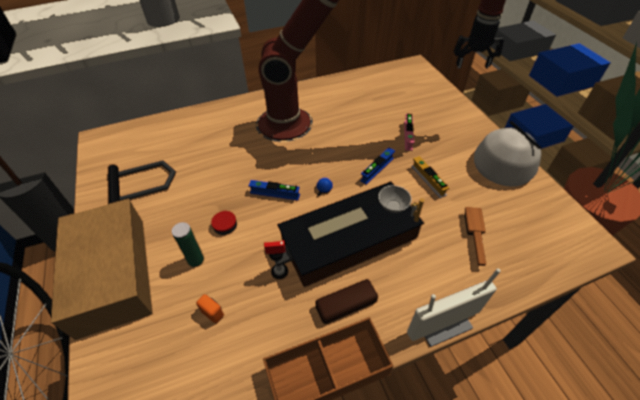

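View pics/side0.png

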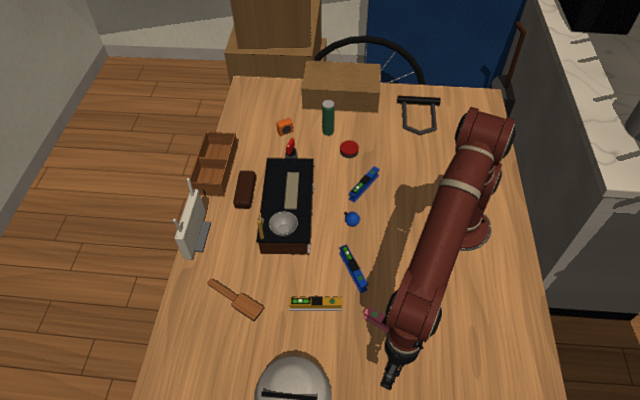

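View pics/wrist0.png

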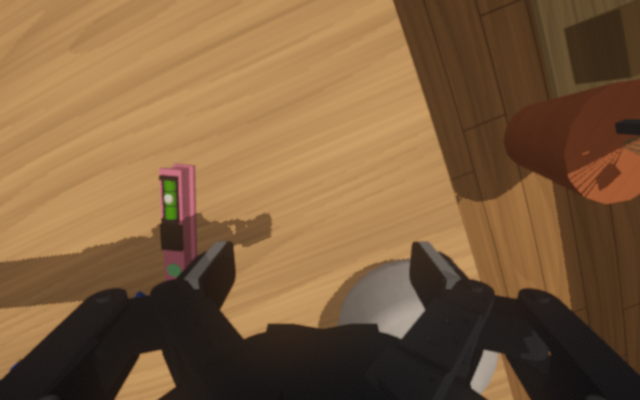

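Yellow level: scene (430,175), side (316,302), with its long vial towards +x. Shelf with felt strip: scene (338,223), side (291,190). Red knob: scene (275,247), side (291,147). Next I measure masks in both views.

```bash
python3 - <<'E'
from h import *
np.set_printoptions(precision=4,suppress=True)
for c in ['scene','side']:
    p=cv2.imread(f'pics/{c}0.png'); d=np.load(f'pics/{c}0_d.npy'); i=optics.camera_info(c)
    W=cloud(i,d); h=cv2.cvtColor(p,cv2.COLOR_BGR2HSV); H,S,V=[h[...,k].astype(int) for k in range(3)]
    x,y,z=W[...,0],W[...,1],W[...,2]
    ye=(H>18)&(H<34)&(S>150)&(V>100)&(abs(x-.47)<.15)&(abs(y-.35)<.12)
    print(c,'yellow',ye.sum()); P=W[ye]; t=P[P[:,2]>np.nanpercentile(P[:,2],50)]
    m=(abs(x-.47)<.13)&(abs(y-.35)<.1)&(z>.02)
    q=np.c_[x[m],y[m]].astype(np.float32); r=cv2.minAreaRect(q); print(' level rect',r, 'ztop',np.percentile(z[m],[50,80,95]), 'yellow mean',np.nanmean(P,0))
    # lane
    la=(S<120)&(V>80)&(abs(x-.6)<.06)&(abs(y)<.11)&(z>.08)&(z<.108)
    r=cv2.minAreaRect(np.c_[x[la],y[la]].astype(np.float32)); P=W[la]; print(' lane',la.sum(),r,P.mean(0)); A=np.c_[P[:,:2]-P[:,:2].mean(0),np.ones(len(P))]; print('  plane',np.linalg.lstsq(A,P[:,2],rcond=None)[0])
    re=((H<6)|(H>174))&(S>150)&(V>60)&(abs(x-.6)<.06)&(abs(y+.2)<.07)&(z>.06)
    P=W[re]; print(' red',re.sum(),P.min(0),P.max(0)); T=P[P[:,2]>P[:,2].max()-.006]; print('  top',cv2.minAreaRect(T[:,:2].astype(np.float32)),len(T),T.mean(0))
    gl=(z>.075)&(z<.108)&(abs(x-.6)<.14)&(abs(y)<.25); print(' shelf rect',cv2.minAreaRect(W[gl][:,:2].astype(np.float32)))
for c,b in [('scene',(250,150,470,300)),('side',(230,120,390,330))]:
    p=cv2.imread(f'pics/{c}0.png')[b[1]:b[3],b[0]:b[2]]; f=min(800/p.shape[1],600/p.shape[0]); cv2.imwrite(f'pics/{c}0z.png',cv2.resize(p,None,fx=f,fy=f,interpolation=2))
E
```

```text
scene yellow 80
 level rect ((0.43024519085884094, 0.3336431384086609), (0.23327401280403137, 0.07870998978614807), 26.302762985229492) ztop [0.0412 0.0454 0.0477] yellow mean [0.4288 0.3474 0.0407]
 lane 751 ((0.5804555416107178, -0.023271873593330383), (0.04609151557087898, 0.16079606115818024), 4.624090671539307) [ 0.5817 -0.0244  0.0992]
  plane [0.0101 0.0103 0.0992]
 red 139 [ 0.5582 -0.23    0.0643] [ 0.6234 -0.1721  0.1429]
  top ((0.6110406517982483, -0.20751309394836426), (0.047046855092048645, 0.014750218950212002), 70.16736602783203) 88 [ 0.6112 -0.2082  0.1403]
 shelf rect ((0.5962830185890198, -0.01822926104068756), (0.17460215091705322, 0.415693998336792), 3.89227557182312)
side yellow 271
 level rect ((0.4315676689147949, 0.33413660526275635), (0.23227472603321075, 0.0820896327495575), 25.444669723510742) ztop [0.0426 0.0465 0.0499] yellow mean [0.4483 0.3548 0.0326]
 lane 423 ((0.5820951461791992, -0.024425670504570007), (0.04052787274122238, 0.16608008742332458), 3.7220919132232666) [ 0.5818 -0.0216  0.101 ]
  plane [-0.0071  0.0097  0.101 ]
 red 85 [ 0.5991 -0.2246  0.0959] [ 0.625  -0.1788  0.1518]
  top ((0.6070036292076111, -0.20164555311203003), (0.03780054301023483, 0.006639455445110798), 81.25396728515625) 7 [ 0.6081 -0.2023  0.1479]
 shelf rect ((0.596386730670929, -0.017711982131004333), (0.17215663194656372, 0.4178527593612671), 3.717745780944824)
```

```bash
ls pics
```

```text
scene0.png
scene0_d.npy
scene0z.png
side0.png
side0_d.npy
side0z.png
wrist0.png
wrist0_d.npy
```

View pics/scene0z.png

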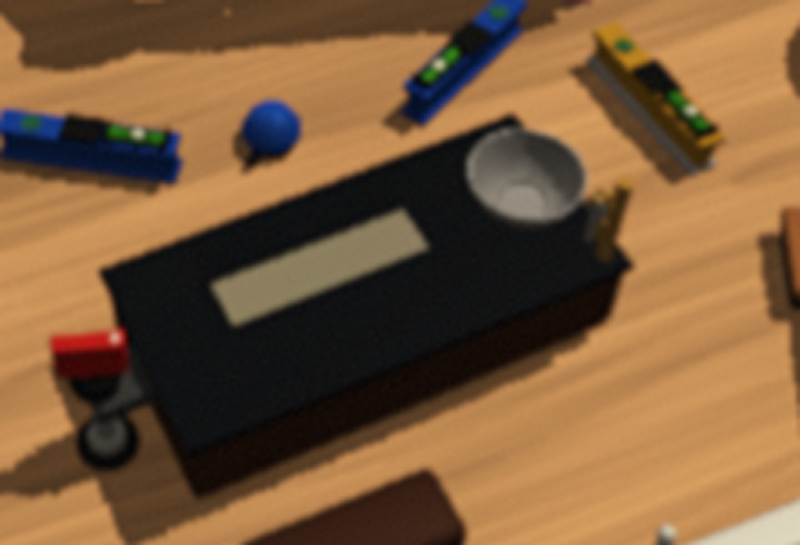

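View pics/side0z.png

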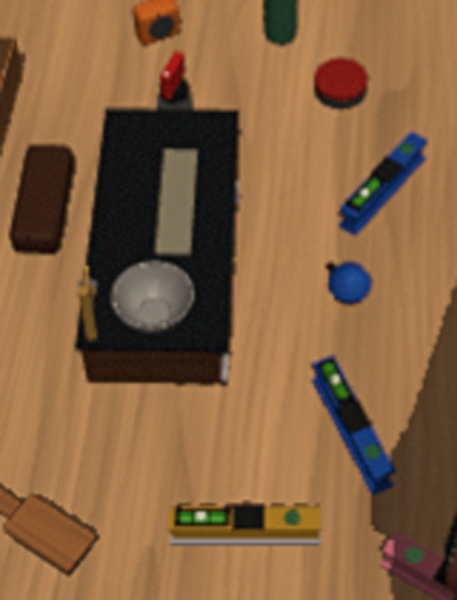

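```bash
cat >> h.py <<'E'
def plan(p,yawz,n,P0=None,R0=None,tilt=0):
    """tool pointing down, tool z at yaw yawz; n rows"""
    from scipy.spatial.transform import Rotation as Rn, Slerp
    s=monitor.get_state(); P0=np.array(s['position']) if P0 is None else P0; R0=np.array(s['tcp_rot']) if R0 is None else R0
    z=np.array([np.cos(yawz),np.sin(yawz),0]); x=np.array([0,0,-1.]); R1=np.c_[x,np.cross(z,x),z]
    rv=Rn.from_matrix(R0.T@R1).as_rotvec()
    print('total turn',rv,'dist',np.linalg.norm(np.array(p)-P0))
    Rc=R0.copy(); Pc=P0.copy(); step=np.round(rv/n,3)
    for k in range(n):
        tgt=P0+(np.array(p)-P0)*(k+1)/n
        tr=np.round(Rc.T@(tgt-Pc),4)
        print('{"travel":%s,"turn":%s}'%(tr.tolist(),step.tolist()))
        Pc=Pc+Rc@tr; Rc=Rc@Rn.from_rotvec(step).as_matrix()
    print('ends',Pc,'zyaw',np.degrees(np.arctan2(Rc[1,2],Rc[0,2])))
E
python3 - <<'E'
from h import *
np.set_printoptions(precision=4,suppress=True)
for c in ['scene','side']:
    p=cv2.imread(f'pics/{c}0.png'); d=np.load(f'pics/{c}0_d.npy'); i=optics.camera_info(c)
    W=cloud(i,d); h=cv2.cvtColor(p,cv2.COLOR_BGR2HSV); H,S,V=[h[...,k].astype(int) for k in range(3)]
    x,y,z=W[...,0],W[...,1],W[...,2]
    m=(z>.025)&(abs(y-.352)<.035)&(x>.37); m=cv2.morphologyEx(m.astype(np.uint8),cv2.MORPH_OPEN,np.ones((2,2)))>0
    n,L,st,_=cv2.connectedComponentsWithStats(m.astype(np.uint8)); k=1+np.argmax(st[1:,4]); P=W[L==k]
    print(c,len(P),st[k],cv2.minAreaRect(P[:,:2].astype(np.float32)),P.mean(0),P.min(0),P.max(0))
plan([0.455,0.352,0.22],np.radians(90),5)
E
```

```text
scene 503 [466 208  21  54 503] ((0.7238088250160217, 0.3675030469894409), (0.05790877342224121, 0.18308505415916443), 66.2423095703125) [nan nan nan] [nan nan nan] [nan nan nan]
side 497 [290 297  54  11 497] ((0.45961132645606995, 0.352960467338562), (0.16461007297039032, 0.04248474910855293), 12.682897567749023) [0.4614 0.3542 0.04  ] [ 0.3809  0.3145 -0.0075] [0.542 0.372 0.054]
total turn [-0.3948 -0.     -0.    ] dist 0.32273721536826844
{"travel":[0.0051, -0.0569, -0.03],"turn":[-0.079, -0.0, -0.0]}
{"travel":[0.005, -0.0544, -0.0344],"turn":[-0.079, -0.0, -0.0]}
{"travel":[0.0051, -0.0515, -0.0386],"turn":[-0.079, -0.0, -0.0]}
{"travel":[0.005, -0.0483, -0.0425],"turn":[-0.079, -0.0, -0.0]}
{"travel":[0.0051, -0.0448, -0.0463],"turn":[-0.079, -0.0, -0.0]}
ends [0.455  0.3519 0.22  ] zyaw 90.00913437213364
```

Call:
{"api": "drive_tool", "payload": {"deltas": [{"travel": [0,-0.057,-0.03],"turn": [-0.079,0,0],"jaw": 1},{"travel": [0,-0.054,-0.034],"turn": [-0.079,0,0],"jaw": 1},{"travel": [0,-0.0515,-0.0386],"turn": [-0.079,0,0],"jaw": 1},{"travel": [0,-0.048,-0.0425],"turn": [-0.079,0,0],"jaw": 1},{"travel": [0,-0.045,-0.046],"turn": [-0.079,0,0],"jaw": 1}]}}

```text
t: 1.58
position: [0.4506, 0.3578, 0.2456]
tcp_rot: [[0.001, -1.0, -0.003], [0.001, -0.003, 1.0], [-1.0, -0.001, 0.001]]
force: [0.8, 0.2, 0.3]
grip_width: 0.0855
```

```bash
python3 - <<'E'
from h import *
np.set_printoptions(precision=4,suppress=True)
s=monitor.get_state(); print(s['t'],s['position'],s['tcp_rot'])
p,d,i=snap('wrist','w1'); np.save('pics/w1_i.npy',i,allow_pickle=True)
for q in ['level_mid','level_pad','vial']:
    print(q,[(np.round(x['location'],4).tolist(),round(x['confidence'],2)) for x in models.look_for(q,'wrist')[:2]])
E
```

```text
1.575 [0.4506 0.3578 0.2456] [[ 0.0007 -1.     -0.0029]
 [ 0.0005 -0.0029  1.    ]
 [-1.     -0.0007  0.0005]]
level_mid [([0.3535, 0.2283, 0.0358], 0.87), ([0.4577, 0.3506, 0.0427], 0.78)]
level_pad [([0.3611, 0.2231, 0.0423], 0.85), ([0.2884, 0.3777, 0.04], 0.59)]
vial [([0.3564, 0.2231, 0.0385], 0.82), ([0.4571, 0.3534, 0.039], 0.68)]
```

View pics/w1.png

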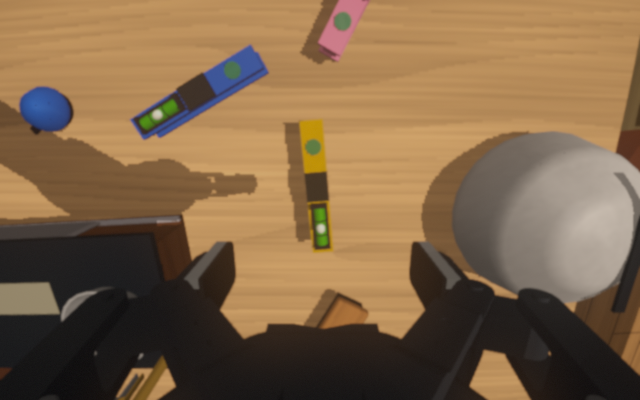

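The yellow level spans about (313,120) to (321,250) with its vial at (321,228). I'll compute its pose on its top plane.

```bash
python3 - <<'E'
from h import *
np.set_printoptions(precision=4,suppress=True)
i=np.load('pics/w1_i.npy',allow_pickle=True).item(); d=np.load('pics/w1_d.npy'); p=cv2.imread('pics/w1.png')
W=cloud(i,d); x,y,z=np.moveaxis(W,2,0)
m=(z>.033)&(abs(y-.353)<.05)&(abs(x-.46)<.1)
v,u=np.where(m); r=cv2.minAreaRect(np.c_[u,v].astype(np.float32)); print(r,m.sum()); 
b=cv2.boxPoints(r); print(b); G=np.array([onz(i,q,.041) for q in b]); print(G, G.mean(0))
print('z body/pad/all',np.percentile(z[m],[10,50,90]))
P=W[m]; print(cv2.minAreaRect(P[:,:2].astype(np.float32)),P.mean(0))
e=np.linalg.eigh(np.cov(P[:,:2].T))[1][:,1]; print('yaw',np.degrees(np.arctan2(e[1],e[0])))
k=(abs(x-.46)<.1)&(y>.38)&(y<.4); print('table z',np.nanmedian(z[k]))
E
```

```text
((378.99993896484375, 258.9999694824219), (441.99993896484375, 279.99993896484375), -0.0) 33077
[[158.     398.9999]
 [158.     119.    ]
 [599.9999 119.    ]
 [599.9999 398.9999]]
[[0.8013 0.0892 0.041 ]
 [0.3911 0.1617 0.041 ]
 [0.3948 0.6608 0.041 ]
 [0.8159 0.7755 0.041 ]] [0.6008 0.4218 0.041 ]
z body/pad/all [0.2501 0.3149 0.3302]
((0.47444140911102295, 0.33871299028396606), (0.1067001074552536, 0.14665621519088745), 61.6268196105957) [0.4479 0.3505 0.2873]
yaw 87.18884847368032
table z 0.27125142919347317
```

```bash
python3 - <<'E'
from h import *
np.set_printoptions(precision=4,suppress=True)
i=np.load('pics/w1_i.npy',allow_pickle=True).item(); d=np.load('pics/w1_d.npy')
W=cloud(i,d); x,y,z=np.moveaxis(W,2,0)
m=(z>.025)&(z<.06)&(abs(y-.353)<.04)&(abs(x-.46)<.11)
n,L,st,_=cv2.connectedComponentsWithStats(m.astype(np.uint8)); m=L==1+np.argmax(st[1:,4])
v,u=np.where(m); r=cv2.minAreaRect(np.c_[u,v].astype(np.float32)); print(r,m.sum()); 
b=cv2.boxPoints(r); G=np.array([onz(i,q,.041) for q in b]); print(b,G, G.mean(0))
P=W[m]; print(cv2.minAreaRect(P[:,:2].astype(np.float32)),P.mean(0),np.percentile(P[:,2],[10,50,90]))
e=np.linalg.eigh(np.cov(P[:,:2].T))[1][:,1]; print('yaw',np.degrees(np.arctan2(e[1],e[0])))
k=(x>.4)&(x<.5)&(z<.02)&(abs(y-.39)<.03); print('table z',np.nanmedian(z[k]))
E
```

```text
((316.413818359375, 185.46551513671875), (133.37103271484375, 23.335783004760742), 85.2363510131836) 2966
[[299.2483 119.9793]
 [322.5035 118.0414]
 [333.5793 250.9517]
 [310.3242 252.8896]] [[0.3953 0.3201 0.041 ]
 [0.3936 0.3457 0.041 ]
 [0.553  0.3576 0.041 ]
 [0.5554 0.3286 0.041 ]] [0.4743 0.338  0.041 ]
((0.4748024046421051, 0.3387265205383301), (0.1611478328704834, 0.02600998803973198), 4.207143783569336) [0.469  0.3383 0.0423] [0.039  0.0412 0.0464]
yaw -175.68223685118528
table z -0.0008389641583344201
```

The arm was still settling while I took that picture, so its pose was off. I'll retake it now.

```bash
cat >> h.py <<'E'
def snap(c,name):
    i=optics.camera_info(c); p,d=optics.camera(c); cv2.imwrite(f'pics/{name}.png',cv2.cvtColor(p,cv2.COLOR_RGB2BGR)); np.save(f'pics/{name}_d.npy',d); np.save(f'pics/{name}_i.npy',i,allow_pickle=True)
    return p,d,i
def levelfit(i,d,c,z0,rx=.11,ry=.06):
    W=cloud(i,d); x,y,z=np.moveaxis(W,2,0)
    m=(z>z0+.025)&(z<z0+.06)&(abs(y-c[1])<ry)&(abs(x-c[0])<rx)
    n,L,st,_=cv2.connectedComponentsWithStats(m.astype(np.uint8)); m=L==1+np.argmax(st[1:,4])
    P=W[m]; print(cv2.minAreaRect(P[:,:2].astype(np.float32)),P.mean(0),np.percentile(P[:,2],[10,50,90]))
    e=np.linalg.eigh(np.cov(P[:,:2].T))[1][:,1]; print('yaw',np.degrees(np.arctan2(e[1],e[0])))
    v,u=np.where(m); r=cv2.minAreaRect(np.c_[u,v].astype(np.float32)); G=np.array([onz(i,q,z0+.04) for q in cv2.boxPoints(r)]); print('pix',G.mean(0))
E
python3 - <<'E'
from h import *
np.set_printoptions(precision=4,suppress=True)
s=monitor.get_state(); print(s['t'],s['position'],s['qvel'])
p,d,i=snap('wrist','w2'); levelfit(i,d,[.46,.35],0)
p,d,i=snap('side','s2'); levelfit(i,d,[.46,.35],0)
print(monitor.get_state()['position'])
E
```

```text
1.775 [0.4507 0.3577 0.2454] [-0.0591 -0.0015 -0.0594 -0.002  -0.0138 -0.0017 -0.0043]
((0.46473830938339233, 0.3521461486816406), (0.16080476343631744, 0.026059715077280998), 5.052370548248291) [0.459  0.3517 0.0423] [0.0393 0.0413 0.0462]
yaw -174.86750419463837
pix [0.4645 0.3524 0.04  ]
((0.46491456031799316, 0.3517143130302429), (0.16102372109889984, 0.030944138765335083), 5.340265274047852) [0.4639 0.3525 0.0427] [0.0374 0.0426 0.0486]
yaw -174.41046427782194
pix [0.4645 0.3513 0.04  ]
[0.4482 0.3608 0.2454]
```

Call:
{"api": "drive_tool", "payload": {"deltas": [{"travel": [0,0,0],"turn": [0,0,0],"jaw": 1},{"travel": [0,0,0],"turn": [0,0,0],"jaw": 1}]}}

```text
t: 2.12
position: [0.4483, 0.3606, 0.2453]
tcp_rot: [[-0.0, -1.0, -0.003], [0.0, -0.003, 1.0], [-1.0, 0.0, 0.0]]
force: [-0.3, -0.7, -0.7]
grip_width: 0.0855
```

```bash
python3 - <<'E'
from h import *
np.set_printoptions(precision=4,suppress=True)
s=monitor.get_state(); print(s['t'],s['position'],s['qvel'])
import numpy as np
yaw=np.radians(5.1); c=np.array([.4647,.352])+(-.003)*np.array([np.cos(yaw),np.sin(yaw)])
plan([c[0],c[1],.12],yaw+np.pi/2,3)
E
```

```text
2.125 [0.4483 0.3606 0.2453] [ 0.0064 -0.0012  0.0082  0.0013  0.0005  0.0005 -0.0003]
total turn [-0.0861  0.0003 -0.0003] dist 0.12632911055656487
{"travel":[0.0418, -0.0045, -0.003],"turn":[-0.029, 0.0, -0.0]}
{"travel":[0.0417, -0.0043, -0.0031],"turn":[-0.029, 0.0, -0.0]}
{"travel":[0.0418, -0.0043, -0.0032],"turn":[-0.029, 0.0, -0.0]}
ends [0.4617 0.3518 0.12  ] zyaw 95.15232654804386
```

Call:
{"api": "drive_tool", "payload": {"deltas": [{"travel": [0.042,-0.0045,-0.003],"turn": [-0.029,0,0],"jaw": 1},{"travel": [0.042,-0.0043,-0.003],"turn": [-0.029,0,0],"jaw": 1},{"travel": [0.042,-0.0043,-0.003],"turn": [-0.029,0,0],"jaw": 1},{"travel": [0,0,0],"turn": [0,0,0],"jaw": 1},{"travel": [0,0,0],"turn": [0,0,0],"jaw": 1}]}}

```text
t: 2.75
position: [0.4631, 0.3521, 0.1207]
tcp_rot: [[0.002, -0.996, -0.088], [0.002, -0.088, 0.996], [-1.0, -0.002, 0.002]]
force: [-0.1, 1.0, 1.4]
grip_width: 0.0852
```

```bash
python3 - <<'E'
from h import *
np.set_printoptions(precision=4,suppress=True)
s=monitor.get_state(); print(s['t'],s['position'],s['qvel'],s['q'])
snap('wrist','w3'); p,d,i=snap('side','s3'); levelfit(i,d,[.46,.35],0)
yaw=np.radians(5.1); c=np.array([.4647,.352])+(-.003)*np.array([np.cos(yaw),np.sin(yaw)])
plan([c[0],c[1],.023],yaw+np.pi/2,3)
E
```

```text
2.75 [0.4631 0.3521 0.1207] [-0.0001 -0.0244 -0.0008 -0.0129  0.0009 -0.0043  0.003 ] [-0.6162  0.6566 -0.1134  1.7637  0.1039  0.7245  0.8747]
((0.4644652009010315, 0.35172712802886963), (0.16049538552761078, 0.031214894726872444), 5.603737831115723) [0.4639 0.3531 0.0424] [0.0377 0.0421 0.0478]
yaw -174.53091825199493
pix [0.4645 0.3513 0.04  ]
total turn [-0.0012  0.0026  0.0034] dist 0.09850286661125238
{"travel":[0.0328, 0.0007, -0.0002],"turn":[-0.0, 0.001, 0.001]}
{"travel":[0.0329, 0.0007, -0.0002],"turn":[-0.0, 0.001, 0.001]}
{"travel":[0.0328, 0.0006, -0.0001],"turn":[-0.0, 0.001, 0.001]}
ends [0.4617 0.3517 0.023 ] zyaw 95.03071367531068
```

View pics/w3.png

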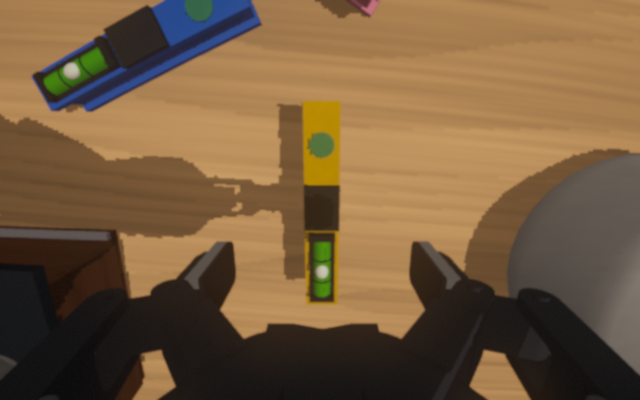

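The level (column 321) lies midway between the fingers (235 and 412) and parallel to the pads, so I'll descend.

Call:
{"api": "drive_tool", "payload": {"deltas": [{"travel": [0.033,0.0007,0],"turn": [0,0.001,0.001],"jaw": 1},{"travel": [0.033,0.0007,0],"turn": [0,0.001,0.001],"jaw": 1},{"travel": [0.032,0.0006,0],"turn": [0,0,0],"jaw": 1},{"travel": [0,0,0],"turn": [0,0,0],"jaw": 1},{"travel": [0,0,0],"turn": [0,0,0],"jaw": -1}], "squeeze": 50}}

```text
t: 3.48
position: [0.4617, 0.3516, 0.0232]
tcp_rot: [[0.001, -0.996, -0.087], [0.0, -0.087, 0.996], [-1.0, -0.001, 0.0]]
force: [0.1, 0.5, 1.1]
grip_width: 0.07
```

Call:
{"api": "drive_tool", "payload": {"deltas": [{"travel": [0,0,0],"turn": [0,0,0],"jaw": -1},{"travel": [0,0,0],"turn": [0,0,0],"jaw": -1},{"travel": [0,0,0],"turn": [0,0,0],"jaw": -1},{"travel": [0,0,0],"turn": [0,0,0],"jaw": -1}]}}

```text
t: 3.98
position: [0.4612, 0.3511, 0.0225]
tcp_rot: [[-0.0, -0.996, -0.087], [-0.001, -0.087, 0.996], [-1.0, 0.0, -0.001]]
force: [-0.5, -0.4, 5.3]
grip_width: 0.0254
```

Call:
{"api": "drive_tool", "payload": {"deltas": [{"travel": [-0.05,0,0],"turn": [0,0,0],"jaw": -1},{"travel": [-0.06,0,0],"turn": [0,0,0],"jaw": -1},{"travel": [-0.06,0,0],"turn": [0,0,0],"jaw": -1},{"travel": [-0.06,0,0],"turn": [0,0,0],"jaw": -1},{"travel": [0,0,0],"turn": [0,0,0],"jaw": -1}]}}

```text
t: 4.6
position: [0.463, 0.3527, 0.2563]
tcp_rot: [[0.007, -0.996, -0.087], [0.005, -0.087, 0.996], [-1.0, -0.007, 0.004]]
force: [-0.1, 0.1, -3.3]
grip_width: 0.0251
```

```bash
python3 - <<'E'
from h import *
np.set_printoptions(precision=4,suppress=True)
s=monitor.get_state(); print(s['t'],s['position'],s['force'],s['torque'],s['grip_width'])
snap('wrist','w4')
plan([.5811,-.0203,.25],np.radians(3.9),10)
E
```

```text
4.6 [0.463  0.3527 0.2563] [-0.1359  0.0793 -3.3039] [-0.0234  0.034   0.0191] 0.02509141492424901
total turn [1.5898 0.0002 0.0008] dist 0.3902327603137524
{"travel":[0.0003, -0.0087, -0.038],"turn":[0.159, 0.0, 0.0]}
{"travel":[0.0003, -0.0146, -0.0362],"turn":[0.159, 0.0, 0.0]}
{"travel":[0.0003, -0.0202, -0.0334],"turn":[0.159, 0.0, 0.0]}
{"travel":[0.0003, -0.0252, -0.0298],"turn":[0.159, 0.0, 0.0]}
{"travel":[0.0003, -0.0296, -0.0255],"turn":[0.159, 0.0, 0.0]}
{"travel":[0.0003, -0.0332, -0.0204],"turn":[0.159, 0.0, 0.0]}
{"travel":[0.0003, -0.0361, -0.0149],"turn":[0.159, 0.0, 0.0]}
{"travel":[0.0003, -0.038, -0.009],"turn":[0.159, 0.0, 0.0]}
{"travel":[0.0003, -0.0389, -0.0029],"turn":[0.159, 0.0, 0.0]}
{"travel":[0.0003, -0.0389, 0.0033],"turn":[0.159, 0.0, 0.0]}
ends [ 0.5811 -0.0203  0.25  ] zyaw 3.889971719480645
```

View pics/w4.png

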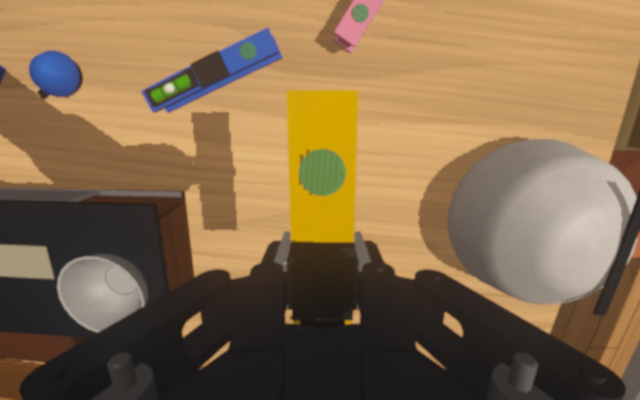

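The level is held straight. I'll carry it over the shelf and turn it so the vial end points to the foot.

Call:
{"api": "drive_tool", "payload": {"deltas": [{"travel": [0,-0.0087,-0.038],"turn": [0.159,0,0],"jaw": -1},{"travel": [0,-0.0146,-0.0362],"turn": [0.159,0,0],"jaw": -1},{"travel": [0,-0.02,-0.0334],"turn": [0.159,0,0],"jaw": -1},{"travel": [0,-0.025,-0.03],"turn": [0.159,0,0],"jaw": -1},{"travel": [0,-0.0296,-0.0255],"turn": [0.159,0,0],"jaw": -1}]}}

```text
t: 5.28
position: [0.5188, 0.1632, 0.2484]
tcp_rot: [[-0.008, -0.756, 0.654], [-0.005, 0.654, 0.756], [-1.0, 0.003, -0.009]]
force: [-1.0, -0.5, -3.7]
grip_width: 0.0257
```

Call:
{"api": "drive_tool", "payload": {"deltas": [{"travel": [0,-0.033,-0.0204],"turn": [0.159,0,0],"jaw": -1},{"travel": [0,-0.036,-0.015],"turn": [0.159,0,0],"jaw": -1},{"travel": [0,-0.038,-0.009],"turn": [0.159,0,0],"jaw": -1},{"travel": [0,-0.039,-0.003],"turn": [0.159,0,0],"jaw": -1},{"travel": [0,-0.039,0.0033],"turn": [0.159,0,0],"jaw": -1}]}}

```text
t: 5.9
position: [0.5783, -0.0217, 0.2486]
tcp_rot: [[-0.009, -0.062, 0.998], [-0.002, 0.998, 0.062], [-1.0, -0.002, -0.009]]
force: [0.8, 0.0, -2.8]
grip_width: 0.0256
```

Call:
{"api": "drive_tool", "payload": {"deltas": [{"travel": [0,0,0],"turn": [0,0,0],"jaw": -1},{"travel": [0,0,0],"turn": [0,0,0],"jaw": -1}]}}

```text
t: 6.15
position: [0.5785, -0.0196, 0.2493]
tcp_rot: [[-0.008, -0.069, 0.998], [-0.001, 0.998, 0.069], [-1.0, -0.001, -0.008]]
force: [0.2, 1.0, -3.3]
grip_width: 0.0251
```

```bash
python3 - <<'E'
from h import *
np.set_printoptions(precision=4,suppress=True)
s=monitor.get_state(); print(s['t'],s['position'],s['force'],s['torque'],s['q'],s['qvel'])
snap('wrist','w5')
plan([.5811,-.0203,.15],np.radians(3.9),4)
E
```

```text
6.15 [ 0.5785 -0.0196  0.2493] [ 0.2324  0.982  -3.2809] [ 0.0798 -0.0195  0.0329] [-0.2095  0.517   0.3239  1.6327 -0.1825  1.0295  0.2395] [-0.0179 -0.0135 -0.0252 -0.0094  0.     -0.0006 -0.0007]
total turn [ 0.0023 -0.0065  0.0004] dist 0.09989661794525674
{"travel":[0.025, -0.0004, 0.0007],"turn":[0.001, -0.002, 0.0]}
{"travel":[0.0249, -0.0004, 0.0007],"turn":[0.001, -0.002, 0.0]}
{"travel":[0.025, -0.0003, 0.0006],"turn":[0.001, -0.002, 0.0]}
{"travel":[0.025, -0.0004, 0.0005],"turn":[0.001, -0.002, 0.0]}
ends [ 0.5811 -0.0203  0.15  ] zyaw 3.803033127262705
```

View pics/w5.png

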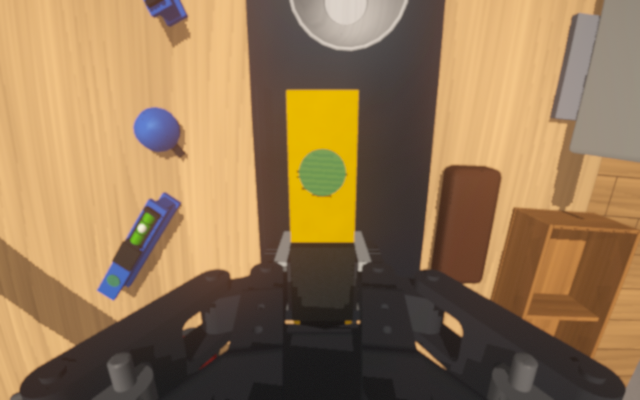

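Call:
{"api": "drive_tool", "payload": {"deltas": [{"travel": [0.03,-0.0004,0.0007],"turn": [0.001,-0.002,0],"jaw": -1},{"travel": [0.03,-0.0004,0.0007],"turn": [0.001,-0.002,0],"jaw": -1},{"travel": [0.03,-0.0004,0.0007],"turn": [0,-0.002,0],"jaw": -1},{"travel": [0.015,-0.0002,0.0004],"turn": [0,0,0],"jaw": -1},{"travel": [0,0,0],"turn": [0,0,0],"jaw": -1}]}}

```text
t: 6.82
position: [0.582, -0.021, 0.1458]
tcp_rot: [[0.001, -0.068, 0.998], [-0.001, 0.998, 0.068], [-1.0, -0.001, 0.001]]
force: [0.0, 0.7, -2.7]
grip_width: 0.0252
```

```bash
python3 - <<'E'
from h import *
np.set_printoptions(precision=4,suppress=True)
s=monitor.get_state(); print(s['t'],s['position'],s['force'],s['tcp_rot'])
for c in ['scene','side']:
    p,d,i=snap(c,c+'6')
    b=(240,170,440,300) if c=='scene' else (240,130,350,270)
    q=cv2.imread(f'pics/{c}6.png')[b[1]:b[3],b[0]:b[2]]; f=min(800/q.shape[1],600/q.shape[0]); cv2.imwrite(f'pics/{c}6z.png',cv2.resize(q,None,fx=f,fy=f,interpolation=2))
plan([.5811,-.0203,.126],np.radians(3.9),2)
E
```

```text
6.825 [ 0.582  -0.021   0.1458] [ 0.008   0.6587 -2.6736] [[ 0.0013 -0.0675  0.9977]
 [-0.0012  0.9977  0.0675]
 [-1.     -0.0013  0.0012]]
total turn [-0.0013  0.0058  0.0021] dist 0.02195465497809473
{"travel":[0.0109, 0.0008, -0.0012],"turn":[-0.001, 0.003, 0.001]}
{"travel":[0.0109, 0.0009, -0.0012],"turn":[-0.001, 0.003, 0.001]}
ends [ 0.5811 -0.0203  0.126 ] zyaw 3.94026138137188
```

View pics/scene6z.png

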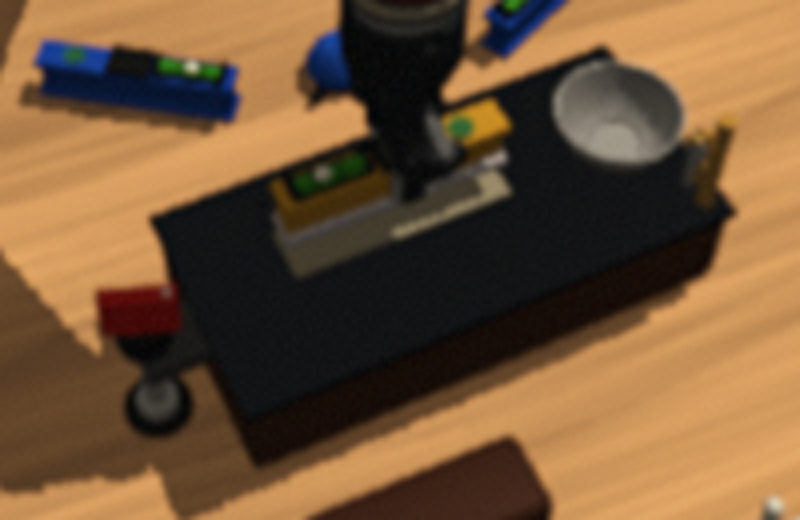

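View pics/side6z.png

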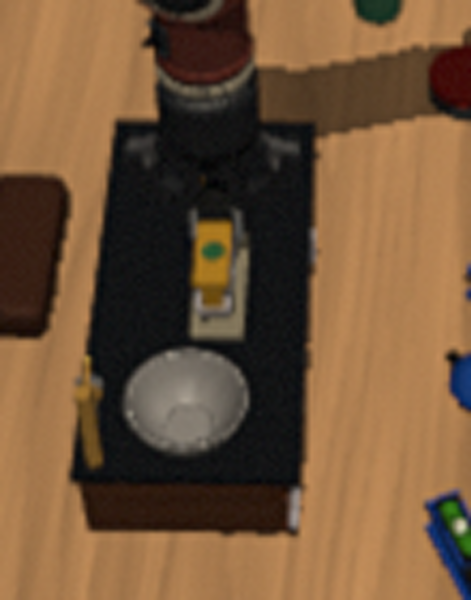

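The level is above and parallel to the strip. I'll lower it to contact.

Call:
{"api": "drive_tool", "payload": {"deltas": [{"travel": [0.0105,0.0008,-0.0008],"turn": [-0.001,0.002,0],"jaw": -1},{"travel": [0.0085,0.0006,-0.0006],"turn": [0,0.002,0],"jaw": -1},{"travel": [0,0,0],"turn": [0,0,0],"jaw": -1}]}}

```text
t: 7.3
position: [0.5806, -0.0205, 0.127]
tcp_rot: [[-0.002, -0.067, 0.998], [-0.002, 0.998, 0.067], [-1.0, -0.002, -0.002]]
force: [-0.6, 0.1, -2.8]
grip_width: 0.0255
```

Call:
{"api": "drive_tool", "payload": {"deltas": [{"travel": [0.0025,0,0],"turn": [0,0,0],"jaw": -1},{"travel": [0,0,0],"turn": [0,0,0],"jaw": -1}]}}

```text
t: 7.55
position: [0.5813, -0.0209, 0.1254]
tcp_rot: [[0.0, -0.067, 0.998], [-0.002, 0.998, 0.067], [-1.0, -0.002, -0.0]]
force: [-0.3, -0.3, -2.0]
grip_width: 0.0252
```

Call:
{"api": "drive_tool", "payload": {"deltas": [{"travel": [0.001,0,0],"turn": [0,0,0],"jaw": -1},{"travel": [0.001,0,0],"turn": [0,0,0],"jaw": -1},{"travel": [0,0,0],"turn": [0,0,0],"jaw": -1}]}}

```text
t: 7.92
position: [0.5813, -0.0207, 0.1234]
tcp_rot: [[0.0, -0.067, 0.998], [-0.002, 0.998, 0.067], [-1.0, -0.002, -0.0]]
force: [-0.6, 0.6, -3.5]
grip_width: 0.0255
```

Call:
{"api": "drive_tool", "payload": {"deltas": [{"travel": [0.001,0,0],"turn": [0,0,0],"jaw": -1},{"travel": [0,0,0],"turn": [0,0,0],"jaw": -1}]}}

```text
t: 8.18
position: [0.5812, -0.0208, 0.1223]
tcp_rot: [[-0.0, -0.067, 0.998], [-0.002, 0.998, 0.067], [-1.0, -0.002, -0.0]]
force: [-0.2, 0.5, -2.7]
grip_width: 0.0258
```

Call:
{"api": "drive_tool", "payload": {"deltas": [{"travel": [0.001,0,0],"turn": [0,0,0],"jaw": -1},{"travel": [0,0,0],"turn": [0,0,0],"jaw": -1}]}}

```text
t: 8.43
position: [0.5814, -0.0209, 0.1217]
tcp_rot: [[0.0, -0.067, 0.998], [-0.002, 0.998, 0.067], [-1.0, -0.002, 0.0]]
force: [-1.3, 0.8, -0.5]
grip_width: 0.0256
```

Call:
{"api": "drive_tool", "payload": {"deltas": [{"travel": [0.0005,0,0],"turn": [0,0,0],"jaw": -1},{"travel": [0,0,0],"turn": [0,0,0],"jaw": -1},{"travel": [0,0,0],"turn": [0,0,0],"jaw": -0.1},{"travel": [0,0,0],"turn": [0,0,0],"jaw": 0.3},{"travel": [0,0,0],"turn": [0,0,0],"jaw": 0.3}]}}

```text
t: 9.05
position: [0.5815, -0.0208, 0.1208]
tcp_rot: [[0.0, -0.067, 0.998], [-0.002, 0.998, 0.067], [-1.0, -0.002, 0.0]]
force: [-0.8, 0.3, -1.2]
grip_width: 0.0554
```

Call:
{"api": "drive_tool", "payload": {"deltas": [{"travel": [0,0,0],"turn": [0,0,0],"jaw": 0.3},{"travel": [-0.02,0,0],"turn": [0,0,0],"jaw": 0.3},{"travel": [-0.05,0,0],"turn": [0,0,0],"jaw": 0.3},{"travel": [-0.06,0,0],"turn": [0,0,0],"jaw": 0.3},{"travel": [0,0,0],"turn": [0,0,0],"jaw": 0.3}]}}

```text
t: 9.68
position: [0.5845, -0.0213, 0.2564]
tcp_rot: [[0.012, -0.067, 0.998], [-0.003, 0.998, 0.067], [-1.0, -0.003, 0.012]]
force: [0.2, -0.4, -0.6]
grip_width: 0.0556
```

```bash
python3 - <<'E'
from h import *
np.set_printoptions(precision=4,suppress=True)
s=monitor.get_state(); print(s['t'],s['position'],s['force'],s['grip_width'])
p,d,i=snap('wrist','w7')
for c in ['scene','side']:
    p,d,i=snap(c,c+'7')
    levelfit(i,d,[.584,-.024],.1,.06,.11)
    b=(240,170,440,300) if c=='scene' else (240,130,350,270)
    q=cv2.imread(f'pics/{c}7.png')[b[1]:b[3],b[0]:b[2]]; f=min(800/q.shape[1],600/q.shape[0]); cv2.imwrite(f'pics/{c}7z.png',cv2.resize(q,None,fx=f,fy=f,interpolation=2))
E
```

```text
9.675 [ 0.5845 -0.0213  0.2564] [ 0.2178 -0.3592 -0.5555] 0.055609742909867754
((0.58221036195755, -0.025494717061519623), (0.02998994290828705, 0.16042646765708923), 4.423642158508301) [ 0.5851 -0.0283  0.1402] [0.1357 0.1402 0.1447]
yaw 94.65948522726106
pix [ 0.5836 -0.0257  0.14  ]
((0.5809207558631897, -0.025838978588581085), (0.02678605541586876, 0.16281144320964813), 3.8307619094848633) [ 0.5801 -0.0186  0.1425] [0.1374 0.1427 0.1478]
yaw 93.48672991925511
pix [ 0.5808 -0.021   0.14  ]
```

View pics/scene7z.png

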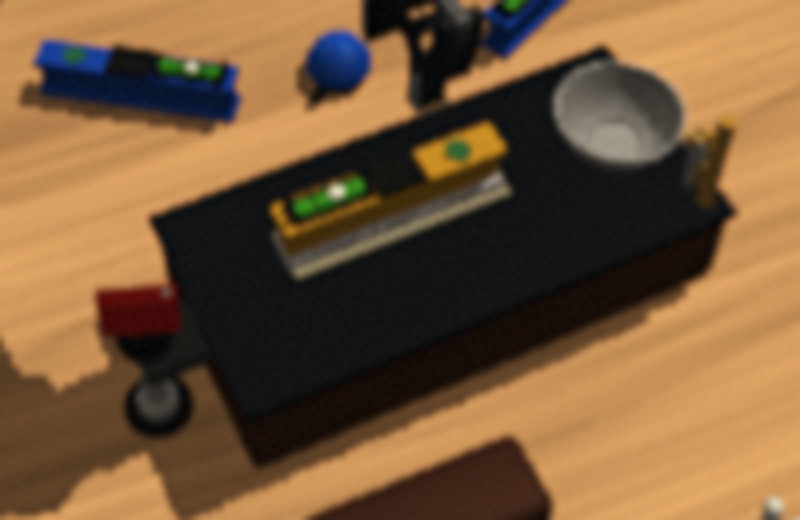

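View pics/w7.png

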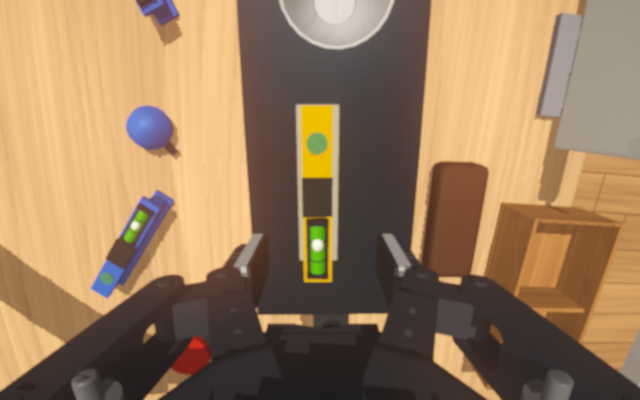

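The level stands on the strip with its vial towards the foot and the bubble displaced towards the bowl, as expected. Next I go over the knob and look.

```bash
python3 - <<'E'
from h import *
np.set_printoptions(precision=4,suppress=True)
plan([.611,-.207,.225],np.radians(-20),5)
E
```

```text
total turn [ 0.4163 -0.0015  0.0019] dist 0.19085805280049717
{"travel":[0.0051, -0.0377, 0.0036],"turn":[0.083, -0.0, 0.0]}
{"travel":[0.005, -0.0372, 0.0067],"turn":[0.083, -0.0, 0.0]}
{"travel":[0.0051, -0.0366, 0.0097],"turn":[0.083, -0.0, 0.0]}
{"travel":[0.005, -0.0356, 0.0128],"turn":[0.083, -0.0, 0.0]}
{"travel":[0.0051, -0.0344, 0.0156],"turn":[0.083, -0.0, 0.0]}
ends [ 0.611 -0.207  0.225] zyaw -19.927688658136518
```

Call:
{"api": "drive_tool", "payload": {"deltas": [{"travel": [0.005,-0.0377,0.0036],"turn": [0.083,0,0],"jaw": 0.5},{"travel": [0.005,-0.0372,0.0067],"turn": [0.083,0,0],"jaw": 0.5},{"travel": [0.005,-0.0366,0.01],"turn": [0.083,0,0],"jaw": 0.5},{"travel": [0.005,-0.0356,0.0128],"turn": [0.083,0,0],"jaw": 0.5},{"travel": [0.005,-0.0344,0.0156],"turn": [0.083,0,0],"jaw": 0.5}]}}

```text
t: 10.45
position: [0.6112, -0.2079, 0.2237]
tcp_rot: [[-0.004, 0.344, 0.939], [-0.001, 0.939, -0.344], [-1.0, -0.002, -0.004]]
force: [0.1, -0.7, -0.0]
grip_width: 0.0639
```

Call:
{"api": "drive_tool", "payload": {"deltas": [{"travel": [0,0,0],"turn": [0,0,0],"jaw": 0.5},{"travel": [0,0,0],"turn": [0,0,0],"jaw": 0.5},{"travel": [0,0,0],"turn": [0,0,0],"jaw": 0.5}]}}

```text
t: 10.82
position: [0.6122, -0.2053, 0.2256]
tcp_rot: [[-0.001, 0.338, 0.941], [-0.0, 0.941, -0.338], [-1.0, -0.001, -0.001]]
force: [0.7, -0.1, -0.7]
grip_width: 0.0644
```

```bash
cat >> h.py <<'E'
def knob(i,d,p,zmin=.125):
    W=cloud(i,d); x,y,z=np.moveaxis(W,2,0); h=cv2.cvtColor(p,cv2.COLOR_RGB2HSV); H,S,V=[h[...,k].astype(int) for k in range(3)]
    m=((H<8)|(H>172))&(S>120)&(V>40)&(z>zmin)&(z<.17)&(abs(x-.61)<.06)&(abs(y+.205)<.06)
    P=W[m]; zt=np.median(P[:,2]); r=cv2.minAreaRect(P[:,:2].astype(np.float32)); print('knob',len(P),r,'z',np.percentile(P[:,2],[10,50,90]),P.mean(0))
    v,u=np.where(m); r=cv2.minAreaRect(np.c_[u,v].astype(np.float32)); B=np.array([onz(i,q,zt) for q in cv2.boxPoints(r)]); print(' pix',r,B.mean(0)); e1=B[1]-B[0];e2=B[2]-B[1]
    for e in (e1,e2): print('  side',np.linalg.norm(e),np.degrees(np.arctan2(e[1],e[0])))
E
python3 - <<'E'
from h import *
np.set_printoptions(precision=4,suppress=True)
s=monitor.get_state(); print(s['t'],s['position'],s['force'],s['q'],s['qvel'])
p,d,i=snap('wrist','w8'); knob(i,d,p)
p,d,i=snap('scene','scene8'); knob(i,d,p)
print([(np.round(x['location'],4).tolist(),round(x['confidence'],2)) for x in models.look_for('foot_grip','wrist')[:2]])
q=cv2.imread('pics/scene8.png')[170:300,240:440]; cv2.imwrite('pics/scene8z.png',cv2.resize(q,None,fx=4,fy=4,interpolation=2))
E
```

```text
10.825 [ 0.6122 -0.2053  0.2256] [ 0.697  -0.0899 -0.6508] [ 0.0504  0.6557  0.426   1.472  -0.2895  1.0772  0.1907] [-0.0031 -0.0097  0.0049 -0.0045  0.0033 -0.0009  0.0007]
knob 1050 ((0.6094826459884644, -0.20651784539222717), (0.049200814217329025, 0.01396168489009142), 73.60258483886719) z [0.1389 0.1401 0.1411] [ 0.61   -0.2048  0.1397]
 pix ((319.92132568359375, 206.89846801757812), (64.6210708618164, 18.381738662719727), 85.91438293457031) [ 0.6101 -0.2051  0.1401]
  side 0.01361914552144909 -15.644928006675036
  side 0.05148285355585924 -105.51917802290701
knob 160 ((0.6105486154556274, -0.206524059176445), (0.048541679978370667, 0.016183730214834213), 74.92121887207031) z [0.1285 0.1391 0.1416] [ 0.613  -0.207   0.1368]
 pix ((274.0, 245.0), (8.0, 20.0), 90.0) [ 0.6136 -0.2071  0.1391]
  side 0.04962542574142134 68.46669670340357
  side 0.023395438473492982 -17.582394915270836
[([0.6114, -0.2033, 0.1391], 0.58)]
```

View pics/w8.png

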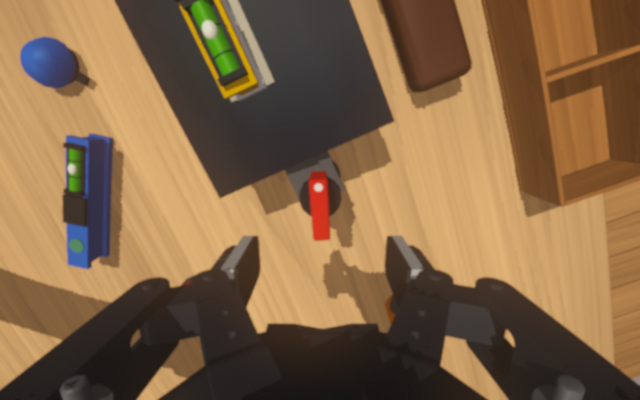

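View pics/scene8z.png

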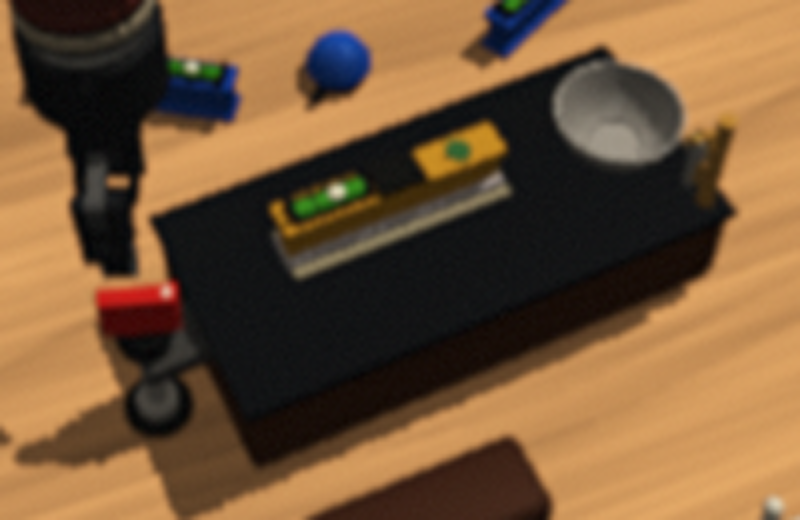

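```bash
cat >> h.py <<'E'
def bubble(name,c,vial=(.5848,-.0704),zv=.143):
    """green vial, white bubble offset along the level (+ = towards foot)"""
    i=np.load(f'pics/{name}_i.npy',allow_pickle=True).item(); p=cv2.imread(f'pics/{name}.png')
    K=p.shape; ctr=proj(i,[[vial[0],vial[1],zv]])[0]; print('vial px',ctr)
    ly=np.array([-np.sin(np.radians(4)),np.cos(np.radians(4)),0]) # lane y
    a=np.array([vial[0],vial[1],zv])
    # rectified strip: s along -lane y from vial centre (mm)
    lx=np.array([ly[1],-ly[0],0]); S=np.arange(-45,45.01,.25); T=np.arange(-15,15.01,.25)
    G=a+(-ly)*S[None,:,None]/1e3+lx*T[:,None,None]/1e3
    uv=proj(i,G.reshape(-1,3)).reshape(len(T),len(S),2).astype(np.float32)
    r=cv2.remap(p,uv[...,0],uv[...,1],cv2.INTER_CUBIC); 
    cv2.imwrite(f'pics/{name}_v.png',cv2.resize(r,None,fx=2,fy=2)); 
    h=cv2.cvtColor(r,cv2.COLOR_BGR2HSV); w=(h[...,1]<90)&(h[...,2]>130); g=(h[...,0]>35)&(h[...,0]<85)&(h[...,1]>120)&(h[...,2]>50)
    tt,ss=np.where(g); ok=g.sum(0)>8; print('green s',S[ok].min() if ok.any() else None,S[ok].max() if ok.any() else None, 't',T[np.median(tt).astype(int)] if len(tt) else None)
    band=abs(T-T[np.median(tt).astype(int)])<7 if len(tt) else abs(T)<7
    w=w&band[:,None]&(abs(S)<27)[None]; tt,ss=np.where(w)
    if len(ss): print('white n',len(ss),'s mean',S[ss].mean(),S[ss].min(),S[ss].max())
    gm=g|w; 
E
python3 - <<'E'
from h import *
bubble('w8','wrist'); bubble('scene8','scene')
a=cv2.imread('pics/w8_v.png'); b=cv2.imread('pics/scene8_v.png'); cv2.imwrite('pics/v8.png',np.vstack([a,b]))
E
```

```text
vial px [214.83602384  38.14468965]
green s -25.0 23.25 t 0.25
white n 1555 s mean -6.666559485530547 -12.5 -1.0
vial px [321.60599346 218.93709369]
green s -27.25 24.5 t 1.25
white n 1491 s mean -6.947518443997318 -12.75 -1.25
```

View pics/v8.png

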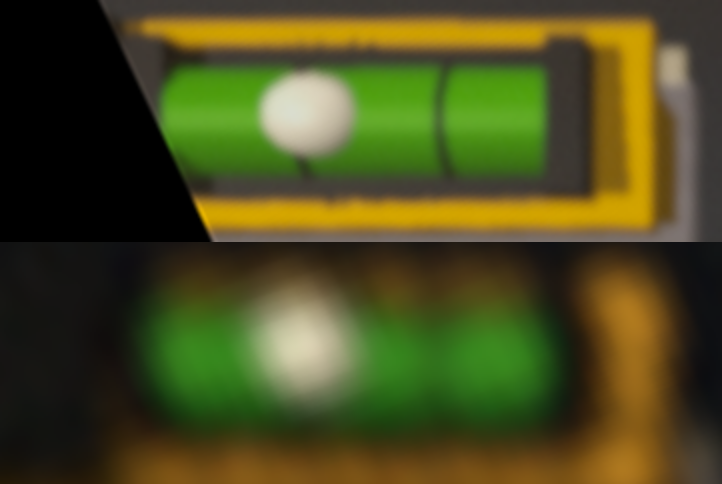

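Knob: centre (0.610, −0.206), top z = 0.140, bar at 74°. In the rectified strips the bubble is about 7–8 mm towards the bowl, so about 1.35 rad clockwise is needed. I'll descend and grip.

```bash
python3 - <<'E'
from h import *
np.set_printoptions(precision=4,suppress=True)
plan([.6098,-.2058,.124],np.radians(-16),3)
E
```

```text
total turn [-0.0669  0.0007  0.0012] dist 0.10237610921916486
{"travel":[0.0341, -0.0002, -0.0008],"turn":[-0.022, 0.0, 0.0]}
{"travel":[0.0341, -0.0001, -0.0009],"turn":[-0.022, 0.0, 0.0]}
{"travel":[0.0341, -0.0001, -0.0008],"turn":[-0.022, 0.0, 0.0]}
ends [ 0.6098 -0.2058  0.124 ] zyaw -16.049164892340315
```

Call:
{"api": "drive_tool", "payload": {"deltas": [{"travel": [0.034,0,-0.0008],"turn": [-0.022,0,0],"jaw": 0.3},{"travel": [0.034,0,-0.0009],"turn": [-0.022,0,0],"jaw": 0.3},{"travel": [0.032,0,-0.0008],"turn": [-0.022,0,0],"jaw": 0.3},{"travel": [0,0,0],"turn": [0,0,0],"jaw": 0.3}]}}

```text
t: 11.48
position: [0.608, -0.2052, 0.1239]
tcp_rot: [[-0.005, 0.278, 0.961], [0.0, 0.961, -0.278], [-1.0, -0.001, -0.005]]
force: [0.1, 1.0, -0.0]
grip_width: 0.0552
```

```bash
python3 - <<'E'
from h import *
np.set_printoptions(precision=4,suppress=True)
s=monitor.get_state(); print(s['t'],s['position'],s['force'],s['q'],s['qvel'])
p,d,i=snap('wrist','w9'); knob(i,d,p)
E
```

```text
11.475 [ 0.608  -0.2052  0.1239] [ 0.1174  1.0273 -0.0211] [ 0.0826  0.7566  0.3658  1.5839 -0.3259  0.8673  0.2893] [-0.0024 -0.0447  0.0275 -0.0621  0.0028  0.0111 -0.0072]
knob 3336 ((0.5943489670753479, -0.2094564437866211), (0.07821405678987503, 0.04880277439951897), 10.847138404846191) z [0.1381 0.1401 0.141 ] [ 0.6102 -0.2036  0.1394]
 pix ((274.05670166015625, 308.37408447265625), (106.12065124511719, 218.28524780273438), 54.122894287109375) [ 0.5786 -0.2181  0.1401]
  side 0.10255252677571534 21.083676800615027
  side 0.04749295916908609 -70.93348848812525
```

View pics/w9.png

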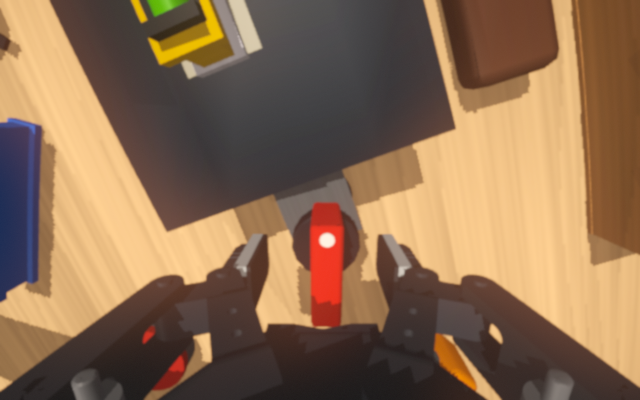

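Call:
{"api": "drive_tool", "payload": {"deltas": [{"travel": [0,0,0.0017],"turn": [0,0.004,0],"jaw": 0.3},{"travel": [0,0,0],"turn": [0,0,0],"jaw": -1},{"travel": [0,0,0],"turn": [0,0,0],"jaw": -1},{"travel": [0,0,0],"turn": [0,0,0],"jaw": -1},{"travel": [0,0,0],"turn": [0,0,0],"jaw": -1}], "squeeze": 40}}

```text
t: 12.15
position: [0.6097, -0.2068, 0.1272]
tcp_rot: [[-0.007, 0.278, 0.96], [0.001, 0.96, -0.278], [-1.0, -0.001, -0.007]]
force: [-4.4, 1.9, 5.6]
grip_width: 0.0133
```

Call:
{"api": "drive_tool", "payload": {"deltas": [{"travel": [-0.002,0,0],"turn": [0,0,0],"jaw": -1},{"travel": [0,0,0],"turn": [0,0,0],"jaw": -1}]}}

```text
t: 12.4
position: [0.6098, -0.2067, 0.1273]
tcp_rot: [[-0.008, 0.278, 0.96], [0.0, 0.96, -0.278], [-1.0, -0.002, -0.007]]
force: [-2.8, 0.7, -3.1]
grip_width: 0.0132
```

```bash
python3 - <<'E'
from h import *
np.set_printoptions(precision=4,suppress=True)
s=monitor.get_state(); print(s['t'],s['position'],s['force'],s['torque'],s['grip_width'],s['tcp_rot'])
snap('wrist','w10'); p,d,i=snap('scene','scene10'); bubble('scene10','scene')
q=cv2.imread('pics/scene10.png')[170:300,240:440]; cv2.imwrite('pics/scene10z.png',cv2.resize(q,None,fx=4,fy=4,interpolation=2))
E
```

```text
12.4 [ 0.6098 -0.2067  0.1273] [-2.7687  0.6845 -3.059 ] [0.1058 0.6041 0.0331] 0.013243869200705263 [[-0.0076  0.2784  0.9604]
 [ 0.0004  0.9605 -0.2784]
 [-1.     -0.0018 -0.0074]]
vial px [321.606  218.9371]
green s -27.25 24.5 t 1.25
white n 1475 s mean -6.930338983050848 -12.75 -1.25
```

View pics/w10.png

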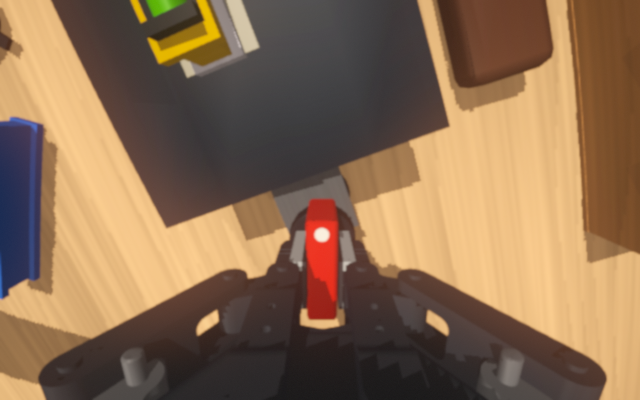

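View pics/scene10z.png

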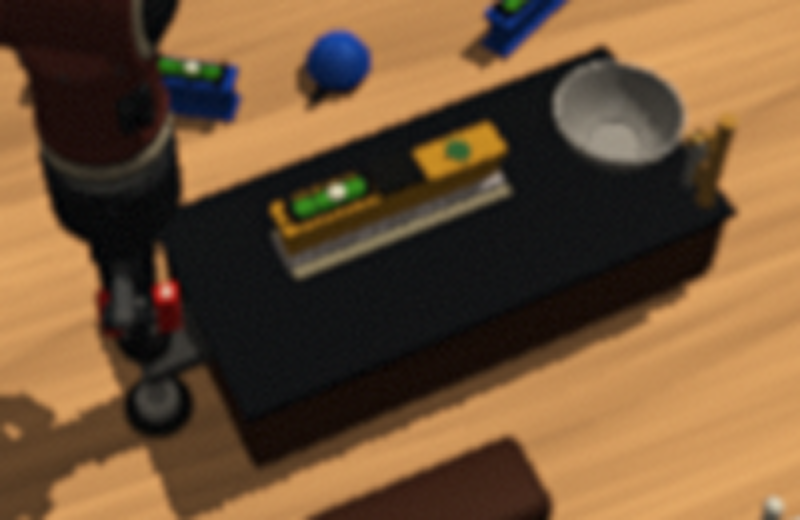

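Firm grip on the bar. I'll turn clockwise (positive about tool x) while rising with the screw.

Call:
{"api": "drive_tool", "payload": {"deltas": [{"travel": [-0.0004,0,0],"turn": [0.15,0,0],"jaw": -1},{"travel": [-0.0004,0,0],"turn": [0.15,0,0],"jaw": -1},{"travel": [-0.0004,0,0],"turn": [0.15,0,0],"jaw": -1},{"travel": [-0.0004,0,0],"turn": [0.15,0,0],"jaw": -1}]}}

```text
t: 13.0
position: [0.6098, -0.2063, 0.129]
tcp_rot: [[-0.008, 0.774, 0.633], [0.001, 0.633, -0.774], [-1.0, -0.006, -0.006]]
force: [-4.5, 0.8, -2.7]
grip_width: 0.0132
```

```bash
python3 - <<'E'
from h import *
np.set_printoptions(precision=4,suppress=True)
s=monitor.get_state(); print(s['t'],s['position'],s['force'],s['torque'],s['q'])
snap('scene','scene11'); bubble('scene11','scene')
E
```

```text
13.0 [ 0.6098 -0.2063  0.129 ] [-4.4773  0.8126 -2.7299] [0.1914 0.9784 0.1257] [-0.0068  0.7853  0.5365  1.5744 -0.468   0.9213 -0.1948]
vial px [321.606  218.9371]
green s -27.5 23.25 t 0.5
white n 1418 s mean -5.948166431593794 -11.5 -0.5
```

Call:
{"api": "drive_tool", "payload": {"deltas": [{"travel": [-0.0004,0,0],"turn": [0.15,0,0],"jaw": -1},{"travel": [-0.0004,0,0],"turn": [0.15,0,0],"jaw": -1},{"travel": [-0.0004,0,0],"turn": [0.15,0,0],"jaw": -1},{"travel": [-0.0004,0,0],"turn": [0.15,0,0],"jaw": -1},{"travel": [-0.0004,0,0],"turn": [0.15,0,0],"jaw": -1}]}}

```text
t: 13.68
position: [0.6097, -0.2058, 0.1312]
tcp_rot: [[-0.008, 0.998, -0.063], [0.002, -0.063, -0.998], [-1.0, -0.009, -0.001]]
force: [-4.9, 1.7, -2.4]
grip_width: 0.0131
```

Call:
{"api": "drive_tool", "payload": {"deltas": [{"travel": [0,0,0],"turn": [0,0,0],"jaw": -1},{"travel": [0,0,0],"turn": [0,0,0],"jaw": -1},{"travel": [0,0,0],"turn": [0,0,0],"jaw": -1},{"travel": [0,0,0],"turn": [0,0,0],"jaw": -1},{"travel": [0,0,0],"turn": [0,0,0],"jaw": -1}]}}

```text
t: 14.3
position: [0.6097, -0.2058, 0.1311]
tcp_rot: [[-0.008, 0.998, -0.06], [0.002, -0.06, -0.998], [-1.0, -0.008, -0.002]]
force: [-5.9, 3.1, -1.2]
grip_width: 0.0132
```

Call:
{"api": "drive_tool", "payload": {"deltas": [{"travel": [0,0,0],"turn": [0,0,0],"jaw": -1},{"travel": [0,0,0],"turn": [0,0,0],"jaw": -1},{"travel": [0,0,0],"turn": [0,0,0],"jaw": -1},{"travel": [0,0,0],"turn": [0,0,0],"jaw": -1},{"travel": [0,0,0],"turn": [0,0,0],"jaw": -1}]}}

```text
t: 14.92
position: [0.6097, -0.2058, 0.1311]
tcp_rot: [[-0.008, 0.998, -0.06], [0.002, -0.06, -0.998], [-1.0, -0.008, -0.002]]
force: [-5.0, 2.2, -1.6]
grip_width: 0.013
```

```bash
python3 - <<'E'
from h import *
np.set_printoptions(precision=4,suppress=True)
s=monitor.get_state(); print(s['t'],s['position'],s['force'],s['torque'],s['q'])
snap('scene','scene12'); bubble('scene12','scene')
snap('side','side12'); bubble('side12','side')
a=cv2.imread('pics/scene12_v.png'); b=cv2.imread('pics/side12_v.png'); cv2.imwrite('pics/v12.png',np.vstack([a,b]))
E
```

```text
14.925 [ 0.6097 -0.2058  0.1311] [-5.017   2.2444 -1.5796] [ 0.3628  1.224  -0.0343] [-0.105   0.8364  0.7369  1.5761 -0.6363  0.9919 -0.8   ]
vial px [321.606  218.9371]
green s -29.25 22.25 t 0.0
white n 1576 s mean -1.6516497461928934 -8.0 4.5
vial px [291.7074 170.9172]
green s -22.5 29.0 t -0.5
white n 1700 s mean 4.440735294117647 -2.0 11.5
```

View pics/v12.png

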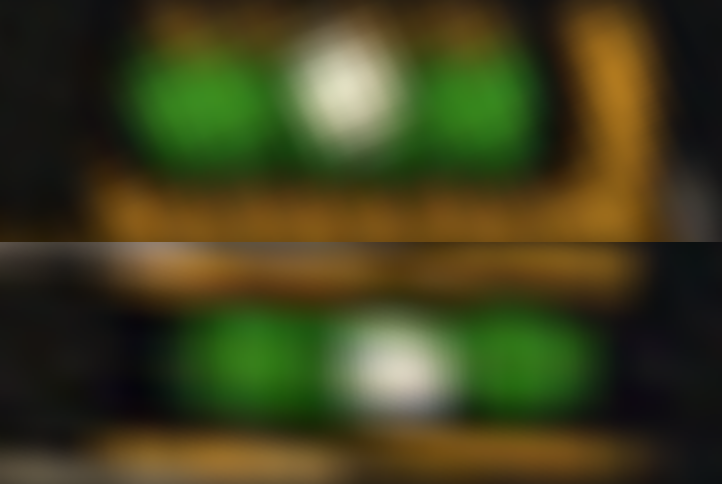

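The bubble is now near the middle, but blurry in both views. I'll release the knob, rise and look straight down at the vial with the wrist camera, hand turned so that camera is on the foot side.

Call:
{"api": "drive_tool", "payload": {"deltas": [{"travel": [0,0,0],"turn": [0,0,0],"jaw": 0.3},{"travel": [0,0,0],"turn": [0,0,0],"jaw": 0.3},{"travel": [0,0,0],"turn": [0,0,0],"jaw": 0.3},{"travel": [-0.03,0,0],"turn": [0,0,0],"jaw": 0.3},{"travel": [-0.06,0,0],"turn": [0,0,0],"jaw": 0.3}]}}

```text
t: 15.65
position: [0.6111, -0.2059, 0.2205]
tcp_rot: [[-0.008, 0.998, -0.061], [0.001, -0.061, -0.998], [-1.0, -0.008, -0.0]]
force: [1.0, 0.6, 0.6]
grip_width: 0.0555
```

```bash
python3 - <<'E'
from h import *
np.set_printoptions(precision=4,suppress=True)
s=monitor.get_state(); print(s['t'],s['position'],s['force'],s['q'])
plan([.5816,-.0245,.23],np.radians(-176),10)
E
```

```text
15.65 [ 0.6111 -0.2059  0.2205] [0.9506 0.6418 0.6308] [-0.1317  0.748   0.8003  1.4807 -0.5578  1.1595 -0.8676]
total turn [1.4403 0.0056 0.0072] dist 0.1839997891242596
{"travel":[-0.0009, -0.004, -0.0179],"turn":[0.144, 0.001, 0.001]}
{"travel":[-0.0009, -0.0066, -0.0172],"turn":[0.144, 0.001, 0.001]}
{"travel":[-0.0009, -0.009, -0.016],"turn":[0.144, 0.001, 0.001]}
{"travel":[-0.0009, -0.0112, -0.0146],"turn":[0.144, 0.001, 0.001]}
{"travel":[-0.0009, -0.0131, -0.0128],"turn":[0.144, 0.001, 0.001]}
{"travel":[-0.0008, -0.0149, -0.0108],"turn":[0.144, 0.001, 0.001]}
{"travel":[-0.0009, -0.0163, -0.0086],"turn":[0.144, 0.001, 0.001]}
{"travel":[-0.0009, -0.0173, -0.0062],"turn":[0.144, 0.001, 0.001]}
{"travel":[-0.0009, -0.018, -0.0036],"turn":[0.144, 0.001, 0.001]}
{"travel":[-0.001, -0.0184, -0.0009],"turn":[0.144, 0.001, 0.001]}
ends [ 0.5816 -0.0245  0.23  ] zyaw -175.98545608236887
```

Call:
{"api": "drive_tool", "payload": {"deltas": [{"travel": [-0.002,-0.004,-0.018],"turn": [0.144,0.001,0.001],"jaw": -1},{"travel": [-0.002,-0.0066,-0.017],"turn": [0.144,0.001,0.001],"jaw": -1},{"travel": [-0.002,-0.009,-0.016],"turn": [0.144,0.001,0.001],"jaw": -1},{"travel": [-0.001,-0.011,-0.0146],"turn": [0.144,0.001,0.001],"jaw": -1},{"travel": [-0.001,-0.013,-0.0128],"turn": [0.144,0.001,0.001],"jaw": -1}]}}

```text
t: 16.27
position: [0.5977, -0.1162, 0.2304]
tcp_rot: [[0.004, 0.707, -0.707], [0.001, -0.707, -0.707], [-1.0, 0.002, -0.004]]
force: [-1.1, 0.6, 0.7]
grip_width: -0.0
```

Call:
{"api": "drive_tool", "payload": {"deltas": [{"travel": [-0.001,-0.015,-0.011],"turn": [0.144,0,0],"jaw": -1},{"travel": [-0.001,-0.0163,-0.0086],"turn": [0.144,0,0],"jaw": -1},{"travel": [0,-0.0173,-0.0062],"turn": [0.144,0,0],"jaw": -1},{"travel": [0,-0.018,-0.0036],"turn": [0.144,0,0],"jaw": -1},{"travel": [0,-0.0184,-0.001],"turn": [0.144,0,0],"jaw": -1}]}}

```text
t: 16.9
position: [0.5831, -0.025, 0.2323]
tcp_rot: [[0.004, 0.066, -0.998], [0.001, -0.998, -0.066], [-1.0, -0.001, -0.004]]
force: [0.1, -0.7, -0.1]
grip_width: -0.0001
```

Call:
{"api": "drive_tool", "payload": {"deltas": [{"travel": [0,0,0],"turn": [0,0,0],"jaw": -1},{"travel": [0,0,0],"turn": [0,0,0],"jaw": -1},{"travel": [0,0,0],"turn": [0,0,0],"jaw": -1}]}}

```text
t: 17.27
position: [0.5827, -0.0269, 0.2324]
tcp_rot: [[0.004, 0.069, -0.998], [0.001, -0.998, -0.069], [-1.0, -0.001, -0.004]]
force: [0.1, -0.8, -0.0]
grip_width: 0.0
```

```bash
python3 - <<'E'
from h import *
np.set_printoptions(precision=4,suppress=True)
s=monitor.get_state(); print(s['t'],s['position'],s['force'],s['q'],s['tcp_rot'])
p,d,i=snap('wrist','w13'); bubble('w13','wrist'); levelfit(i,d,[.584,-.024],.1,.06,.11)
snap('scene','scene13'); bubble('scene13','scene')
a=cv2.imread('pics/w13_v.png'); b=cv2.imread('pics/scene13_v.png'); cv2.imwrite('pics/v13.png',np.vstack([a,b]))
print('cam',-cam(i)[2].T@cam(i)[3])
E
```

```text
17.275 [ 0.5827 -0.0269  0.2324] [ 0.0601 -0.7703 -0.0408] [-0.6306  0.8183  1.2326  1.6651 -0.8119  1.2586 -2.2968] [[ 0.0036  0.0691 -0.9976]
 [ 0.0011 -0.9976 -0.0691]
 [-1.     -0.0008 -0.0036]]
vial px [323.0274 149.9519]
green s -26.75 22.25 t -1.0
white n 1465 s mean 0.16860068259385666 -5.75 5.75
((0.5825546979904175, -0.05115121603012085), (0.0261102095246315, 0.10562212765216827), 3.896106004714966) [ 0.5829 -0.0577  0.1438] [0.1399 0.1447 0.1471]
yaw 94.25378033694707
pix [ 0.5823 -0.0512  0.14  ]
vial px [321.606  218.9371]
green s -29.25 18.5 t -1.5
cam [ 0.5862 -0.0927  0.3608]
```

View pics/v13.png

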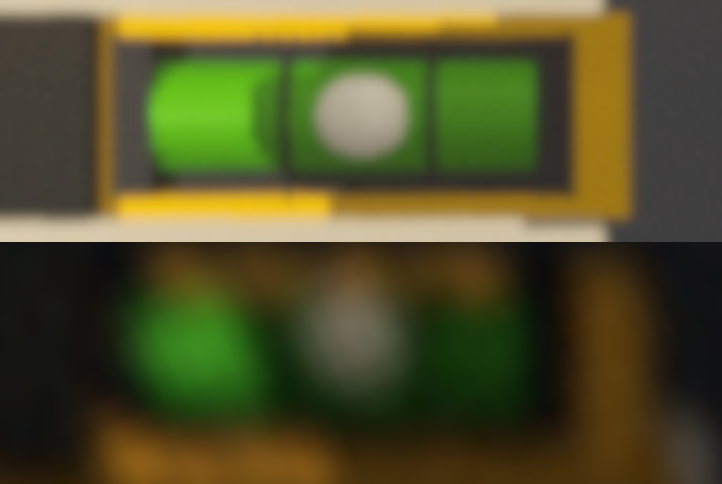

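View pics/w13.png

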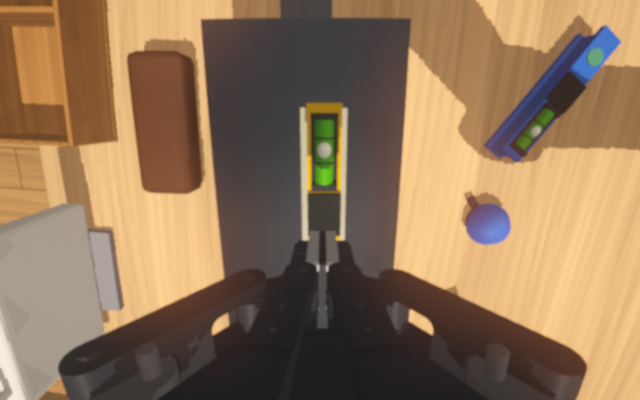

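Rings at px 285 and 433 (mid 359), bubble at 362: about 0.4 mm from the middle, so the bubble is centred. Now I push on the pad.

```bash
python3 - <<'E'
from h import *
np.set_printoptions(precision=4,suppress=True)
plan([.5816,-.0250,.180],np.radians(-176),2)
E
```

```text
total turn [-0.0009 -0.0034  0.0012] dist 0.0523466091796427
{"travel":[0.0262, -0.0008, 0.0006],"turn":[-0.0, -0.002, 0.001]}
{"travel":[0.0261, -0.0008, 0.0005],"turn":[-0.0, -0.002, 0.001]}
ends [ 0.5816 -0.025   0.18  ] zyaw -176.05167935682672
```

Call:
{"api": "drive_tool", "payload": {"deltas": [{"travel": [0.026,-0.0008,0.0006],"turn": [0,-0.002,0.001],"jaw": -1},{"travel": [0.025,-0.0008,0.0005],"turn": [0,-0.002,0.001],"jaw": -1},{"travel": [0,0,0],"turn": [0,0,0],"jaw": -1},{"travel": [0,0,0],"turn": [0,0,0],"jaw": -1}]}}

```text
t: 17.88
position: [0.582, -0.0249, 0.1821]
tcp_rot: [[0.0, 0.069, -0.998], [-0.002, -0.998, -0.069], [-1.0, 0.002, -0.0]]
force: [-0.1, -0.8, -0.2]
grip_width: -0.0
```

```bash
python3 - <<'E'
from h import *
np.set_printoptions(precision=4,suppress=True)
s=monitor.get_state(); print(s['t'],s['position'],s['force'],s['q'],s['tcp_rot'])
p,d,i=snap('wrist','w14'); W=cloud(i,d); 
P=W[(abs(W[...,0]-.5825)<.005)&(abs(W[...,1]+.031)<.012)&(W[...,2]<.16)]; print(len(P),np.percentile(P[:,2],[10,50,90]) if len(P) else 0)
E
```

```text
17.875 [ 0.582  -0.0249  0.1821] [-0.1214 -0.8357 -0.1817] [-0.6172  0.8712  1.1855  1.7246 -0.8739  1.1765 -2.2514] [[ 0.0005  0.0692 -0.9976]
 [-0.0017 -0.9976 -0.0692]
 [-1.      0.0017 -0.0003]]
450 [0.1434 0.1451 0.1471]
```

View pics/w14.png

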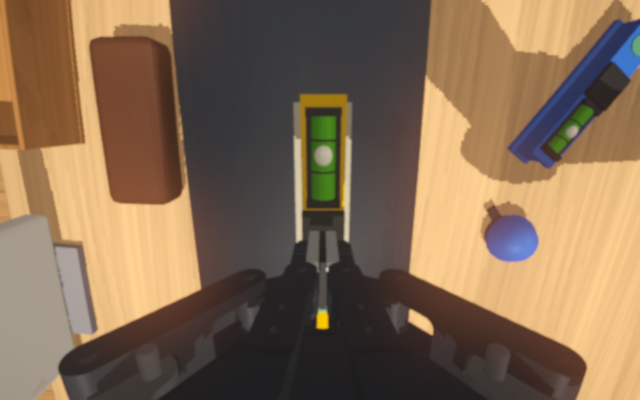

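Call:
{"api": "drive_tool", "payload": {"deltas": [{"travel": [0.01,0,0],"turn": [0,0,0],"jaw": -1},{"travel": [0.007,0,0],"turn": [0,0,0],"jaw": -1},{"travel": [0,0,0],"turn": [0,0,0],"jaw": -1},{"travel": [0,0,0],"turn": [0,0,0],"jaw": -1}]}}

```text
t: 18.42
position: [0.5816, -0.0242, 0.1641]
tcp_rot: [[-0.001, 0.07, -0.998], [-0.001, -0.998, -0.07], [-1.0, 0.001, 0.001]]
force: [-0.6, -1.2, -0.1]
grip_width: -0.0002
```

Call:
{"api": "drive_tool", "payload": {"deltas": [{"travel": [0.001,0,0],"turn": [0,0,0],"jaw": -1},{"travel": [0.001,0,0],"turn": [0,0,0],"jaw": -1},{"travel": [0,0,0],"turn": [0,0,0],"jaw": -1}]}}

```text
t: 18.8
position: [0.5815, -0.0241, 0.162]
tcp_rot: [[-0.001, 0.07, -0.998], [-0.001, -0.998, -0.07], [-1.0, 0.001, 0.001]]
force: [0.1, -0.3, -0.6]
grip_width: 0.0004
```

Call:
{"api": "drive_tool", "payload": {"deltas": [{"travel": [0.001,0,0],"turn": [0,0,0],"jaw": -1},{"travel": [0.0005,0,0],"turn": [0,0,0],"jaw": -1},{"travel": [0,0,0],"turn": [0,0,0],"jaw": -1}]}}

```text
t: 19.18
position: [0.5815, -0.0241, 0.1605]
tcp_rot: [[-0.001, 0.07, -0.998], [-0.001, -0.998, -0.07], [-1.0, 0.001, 0.001]]
force: [-0.0, -0.1, -0.4]
grip_width: 0.0004
```

Call:
{"api": "drive_tool", "payload": {"deltas": [{"travel": [0.001,0,0],"turn": [0,0,0],"jaw": -1},{"travel": [0.0005,0,0],"turn": [0,0,0],"jaw": -1},{"travel": [0,0,0],"turn": [0,0,0],"jaw": -1}]}}

```text
t: 19.55
position: [0.5815, -0.0241, 0.1594]
tcp_rot: [[-0.001, 0.07, -0.998], [-0.001, -0.998, -0.07], [-1.0, 0.001, 0.001]]
force: [-0.4, 1.0, 2.7]
grip_width: -0.0004
```

Contact. I'll add a little more push.

Call:
{"api": "drive_tool", "payload": {"deltas": [{"travel": [0.0006,0,0],"turn": [0,0,0],"jaw": -1},{"travel": [0.0005,0,0],"turn": [0,0,0],"jaw": -1},{"travel": [0,0,0],"turn": [0,0,0],"jaw": -1},{"travel": [0,0,0],"turn": [0,0,0],"jaw": -1}]}}

```text
t: 20.05
position: [0.5816, -0.0241, 0.1593]
tcp_rot: [[-0.0, 0.07, -0.998], [0.0, -0.998, -0.07], [-1.0, -0.0, 0.0]]
force: [-2.8, 1.6, 8.9]
grip_width: -0.0001
```

Call:
{"api": "drive_tool", "payload": {"deltas": [{"travel": [0.0002,0,0.0003],"turn": [0,0,0],"jaw": -1},{"travel": [0,0,0],"turn": [0,0,0],"jaw": -1},{"travel": [0,0,0],"turn": [0,0,0],"jaw": -1},{"travel": [0,0,0],"turn": [0,0,0],"jaw": -1},{"travel": [0,0,0],"turn": [0,0,0],"jaw": -1}]}}

```text
t: 20.68
position: [0.5815, -0.0241, 0.1593]
tcp_rot: [[0.0, 0.07, -0.998], [0.0, -0.998, -0.07], [-1.0, -0.0, -0.0]]
force: [-1.9, 1.0, 9.5]
grip_width: 0.0
```

Call:
{"api": "drive_tool", "payload": {"deltas": [{"travel": [0,0,0],"turn": [0,0,0],"jaw": -1},{"travel": [0,0,0],"turn": [0,0,0],"jaw": -1},{"travel": [0,0,0],"turn": [0,0,0],"jaw": -1},{"travel": [0,0,0],"turn": [0,0,0],"jaw": -1},{"travel": [0,0,0],"turn": [0,0,0],"jaw": -1}]}}

```text
t: 21.3
position: [0.5815, -0.0241, 0.1593]
tcp_rot: [[0.0, 0.07, -0.998], [0.0, -0.998, -0.07], [-1.0, -0.0, -0.0]]
force: [-2.1, 2.0, 9.7]
grip_width: -0.0003
```

```bash
python3 - <<'E'
from h import *
np.set_printoptions(precision=4,suppress=True)
s=monitor.get_state(); print(s['t'],s['position'],s['force'],s['torque'],s['q'])
F=[]
p,d,i=snap('wrist','w15'); bubble('w15','wrist'); F.append(monitor.get_state()['force'])
for c in('scene','side'): snap(c,c+'15'); bubble(c+'15',c); F.append(monitor.get_state()['force'])
print(np.array(F))
a=cv2.imread('pics/w15_v.png'); b=cv2.imread('pics/scene15_v.png'); cv2.imwrite('pics/v15.png',np.vstack([a,b]))
q=cv2.imread('pics/scene15.png')[170:300,240:440]; cv2.imwrite('pics/scene15z.png',cv2.resize(q,None,fx=4,fy=4,interpolation=2))
E
```

```text
21.3 [ 0.5815 -0.0241  0.1593] [-2.1149  2.0476  9.7232] [0.3316 0.4997 0.0194] [-0.6081  0.8951  1.161   1.749  -0.9068  1.1406 -2.2268]
vial px [320.9667 159.4541]
green s -26.75 22.0 t -0.75
white n 1474 s mean 0.061227951153324287 -5.75 5.75
vial px [321.606  218.9371]
green s -24.25 18.25 t -2.0
vial px [291.7074 170.9172]
green s None None t None
[[-1.4847  1.4736  9.0581]
 [-2.2831  1.7339  9.4535]
 [-2.4035  1.2655  8.2255]]
```

View pics/v15.png

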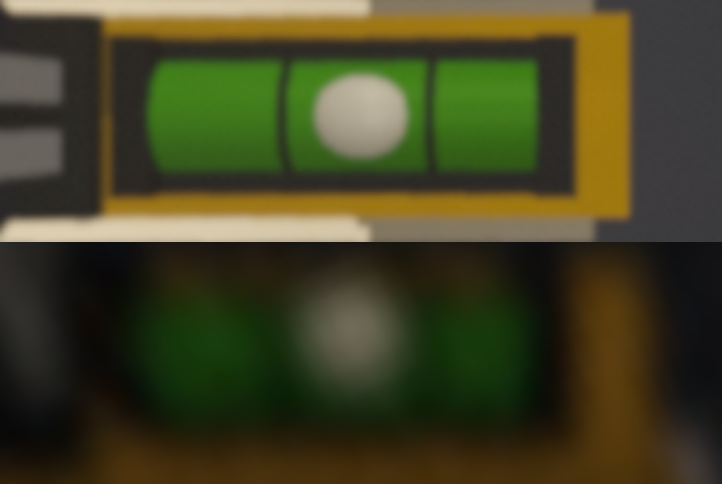

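View pics/scene15z.png

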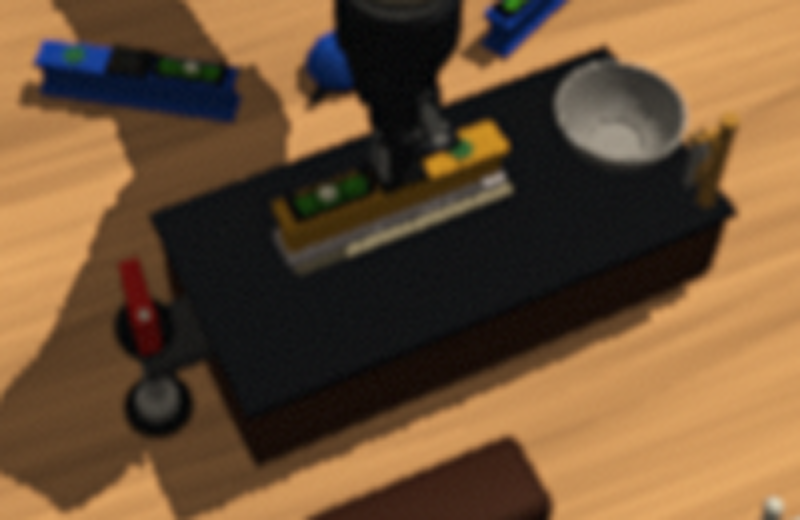

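View pics/w15.png

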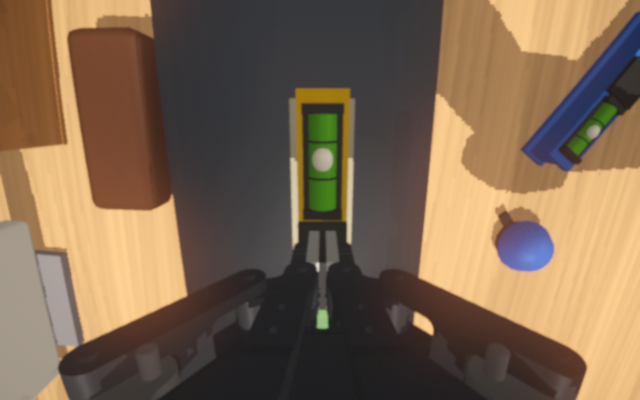

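The bubble is centred while pushed (rings 284 and 432, bubble 361). The force averages about 9.2 N, so I'll add a touch.

Call:
{"api": "drive_tool", "payload": {"deltas": [{"travel": [0.0002,0,0],"turn": [0,0,0],"jaw": -1},{"travel": [0,0,0],"turn": [0,0,0],"jaw": -1},{"travel": [0,0,0],"turn": [0,0,0],"jaw": -1},{"travel": [0,0,0],"turn": [0,0,0],"jaw": -1},{"travel": [0,0,0],"turn": [0,0,0],"jaw": -1}]}}

```text
t: 22.08
position: [0.5815, -0.0241, 0.1593]
tcp_rot: [[0.001, 0.07, -0.998], [0.0, -0.998, -0.07], [-1.0, -0.0, -0.001]]
force: [-1.5, 1.6, 10.0]
grip_width: -0.0006
```

Call:
{"api": "drive_tool", "payload": {"deltas": [{"travel": [0,0,0],"turn": [0,0,0],"jaw": -1},{"travel": [0,0,0],"turn": [0,0,0],"jaw": -1},{"travel": [0,0,0],"turn": [0,0,0],"jaw": -1},{"travel": [0,0,0],"turn": [0,0,0],"jaw": -1}]}}

```text
t: 22.58
position: [0.5815, -0.0241, 0.1593]
tcp_rot: [[0.001, 0.07, -0.998], [0.0, -0.998, -0.07], [-1.0, -0.0, -0.001]]
force: [-2.5, 1.2, 10.0]
grip_width: 0.0
```

```bash
python3 - <<'E'
from h import *
np.set_printoptions(precision=3,suppress=True)
F=[]
for k in range(6):
    snap('wrist','w16'); F.append(monitor.get_state()['force'])
bubble('w16','wrist'); F=np.array(F); print(F,F.mean(0))
E
```

```text
vial px [320.98  159.461]
green s -26.75 22.0 t -0.75
white n 1484 s mean 0.045990566037735846 -5.75 5.75
[[-1.549  1.481  9.88 ]
 [-2.414  1.688  9.781]
 [-1.987  2.13   9.98 ]
 [-2.203  1.664 10.541]
 [-2.369  1.507 10.455]
 [-0.844  0.698 10.677]] [-1.894  1.528 10.219]
```

View pics/w16_v.png

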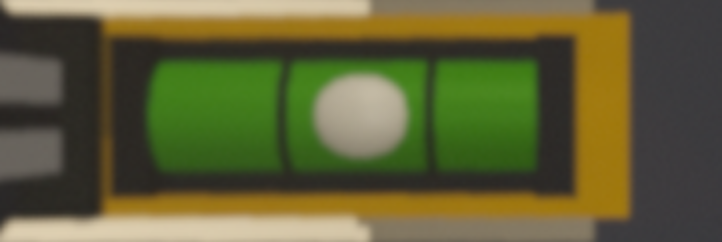

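The bubble sits midway between the rings and the push is about 10.2 N. I'm handing in.

```bash
python3 -c "
from bench import ticket
print(ticket.sign_off())"
```

```text
the job is handed in; nothing more can be done
None
```

I stood the yellow level on the felt strip with its vial towards the foot and let go. I then turned the red knob about 1.35 rad clockwise, released it, and ended pushing on the black thumb pad. The job was handed in at about 23 s.

- **Bubble:** under the push, the wrist camera shows it about 0.4 mm from midway between the two rings, against 2.5 mm allowed.
- **Push:** it averaged 10.2 N downwards over six readings (9.8–10.7 N), with about 2.4 N sideways.
- **Level's position:** after release, two views put the level's middle within about 2 mm of the strip's measured middle. It was parallel to the strip to within about 1°.
- **Disagreement:** green-end estimates from the blurry scene and side views put the bubble 1–2 mm further towards the foot. A near end cap seemed to hide part of the vial there, so I went by the rings seen from almost straight above.
- **Side effects:** closing on the knob briefly lifted the hand about 3 mm at about 6 N, probably the fingertips touching the knob's round base. I raised the hand before turning. I saw nothing else displaced in the pictures, but did not measure every object again.

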